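# Stack the bracket trays in their carrier

### The job

Build up the patient's bracket stack in the steel carrier, one piece at a time from the bottom: first the tray with six compartments, on it the tray with two, on that the undivided tray, and last the cover with the grip bar. Each piece must be fully seated in the one beneath it, and the forceps, amber shield, white jar and plaster model must be left where they lie.

Things in the scene. Friction and masses are not known exactly. Their poses are not given: they have to be found in the camera images.
- tray_six: Tray with six compartments (one wall along, two across, 8 mm below the rim). Tan plastic, 86 (x) x 62 (y) mm, 35 mm high, 70 g; origin: centre of underside, z up. Stands on a 70 x 46 mm foot 5 mm high; above it upright 3 mm walls, mouth 80 x 56 mm. The next piece's foot enters the mouth with 5 mm play all round, its ledge rests on the rim, its origin 30 mm above this one's.
- tray_two: Tray with two compartments (one wall across, 8 mm below the rim). Tan plastic, 86 (x) x 62 (y) mm, 35 mm high, 70 g; origin: centre of underside, z up. Stands on a 70 x 46 mm foot 5 mm high; above it upright 3 mm walls, mouth 80 x 56 mm. The next piece's foot enters the mouth with 5 mm play all round, its ledge rests on the rim, its origin 30 mm above this one's.
- tray_open: Stacking tray without any inner wall, one open well. Tan plastic, 86 (x) x 62 (y) mm, 35 mm high, 70 g; origin: centre of underside, z up. Stands on a 70 x 46 mm foot 5 mm high; above it upright 3 mm walls, mouth 80 x 56 mm. The next piece's foot enters the mouth with 5 mm play all round, its ledge rests on the rim, its origin 30 mm above this one's.
- cover: Cover: tan plastic plate 86 (x) x 62 (y) mm, 5 to 11 mm above its origin, over a 70 x 46 x 5 mm foot as on the trays; on top a grip bar 56 mm long (x), 14 mm wide (y), 25 mm high, its top at 36 mm. Origin: centre of underside, z up. 70 g. Seated on a tray its origin lies 30 mm above the tray's.
- carrier: Steel carrier, fixed to the counter: low frame 92 (x) x 68 (y) mm, 12 mm high, with an 80 x 56 mm recess 8 mm deep that takes a tray's foot with 5 mm play all round. Origin: centre of underside, z up. A tray seated in it, lengthwise along its x, has its ledge on the rim and its origin 7 mm above the carrier's.
- study_model: Bystander: worn off-white plaster dental model, about 71 x 58 mm, 30 mm high, loose. Origin under its centre.
- wax_jar: Bystander: round white jar with a steel cap, 48 mm in diameter, 45 mm high, loose. Origin at the centre of its underside.
- forceps: Bystander: steel bracket forceps lying flat, 134 mm long (x), about 20 mm wide, 8 mm high, loose. Origin under its middle.
- shield: Bystander: amber shield paddle lying flat, 85 mm wide blade to +x, black handle to -x, 168 mm long over all, 10 mm high, loose. Origin where blade meets handle.
Things that resemble listed ones, but are neither listed nor needed, are in the scene too. Leave any green or red look-alike of the tray_open alone.

How it is judged:
By the outcome, as a careful person would: the job done as asked, in the order asked, and still so for the second after the job is handed in, with the robot touching nothing.
It also fails if it takes over 136 s, if anything falls off the work surface, if the arm or the gripper's body presses on something with over 40 N, if the wrist force passes 120 N, or if a joint passes its speed limit or range.

### The arm

A 6-joint arm with a two-finger parallel gripper is mounted at the origin on the work surface. World frame = base frame: x ahead of the robot, y to its left, z up, the work surface at z = 0. Lengths are in m, angles in rad, forces in N, time in s.
With the tool pointing down it reaches from about 0.3 to 0.775 m from the base axis. Payload 14.6 kg.
Tool frame: the origin (TCP) lies between the finger pads; the fingertips stand 8 mm ahead of it and the grasp point (between the pads) lies 11 mm behind it; z points along the fingers, y is the direction in which the jaws open and shut (so a half turn about z gives the same grasp; the last joint's range is limited). The gripper opens to 94 mm and grips with 3 to 60 N. Pads are 16 mm wide; open, the fingers measure 119 mm over their backs; the gripper's body (75 mm by 177 mm) begins 78 mm behind the grasp point.
Start: joints at [1.192, 0.3, 1.521, -0, 1.321, -0.067], TCP at [0.169, 0.523, 0.213] pointing down, gripper open.
Joint ranges: [-3.03, 3.03], [-0.79, 2.21], [0.23, 2.52], [-1.04, 4.18], [0, 3.07], [-2.55, 2.55]. Speed limits (rad/s): [2.22, 2.22, 2.57, 3.14, 3.14, 3.14].

### API

Orientations are given as [roll, pitch, yaw] about the fixed x, y, z axes, in that order (R = Rz(yaw) Ry(pitch) Rx(roll)).
In Python, from station import ctrl, viewer, workorder gives the robot as it stands.
- The arm moves only by the tool play_rows, never from a script. Its argument "commands" is a list of rows, each an object of numbers: "dx", "dy", "dz": the shift along the tool's x, y, z in m; "ax", "ay", "az": the turn, a rotation vector about the tool's x, y, z in degrees. In form: [{"dx": .., "dy": .., "dz": .., "ax": .., "ay": .., "az": ..}, ...]. A call has exactly 5 rows; each row shifts and turns the pose as measured when the row begins, along the tool's axes as they then stand; what a row does not reach is not made up. A row lasts 1/12 s, in which the tool goes at most 41.7 mm and 7.16 degrees, less where a joint would pass 70% of its speed; a pose out of reach is approached as far as the arm can. A call with a gripper value outside its range is refused whole. "claw" is the opening, from 0 (shut) to 1 (fully open), set as the call begins (left out, the last holds). The fingers move at their own pace and stop on an object; "squeeze" is the grip in N (left out, the last holds). Time passes only in rows, so rows that do not move let the fingers close, or fill a call up. It gives the time, the measured TCP pose, the force and the opening at its end, in the units of the state.
- ctrl.get_obs(): the state, without advancing time (a new reading comes with each control period).
- viewer.camera(name): name is "scene" or "top"; returns the picture (420x560x3 uint8, red, green, blue); there is no depth.
- viewer.camera_model(name): a dict with "K" (3x3 intrinsics, pixels), "pose" (4x4, takes a point from camera to world coordinates). Camera axes: x right, y down, z forward; pixel columns grow to the right and rows downward; lengths in m; the calibration is good to about 2 mm. A picture is of the moment at which its call begins. camera_model takes no time and is no camera call.
- workorder.hand_in(): hands the job in, once; it reports no verdict.
The state is a dict: "time_s": time; "qpos": joint angles; "joint_vel": joint speeds; "tau": joint torques, N m; "ee_pos": TCP position; "eef_rot": TCP orientation; "force": force on the tool from outside, world axes, zero at the start; "moment": the same for the moment, N m; "grip_width": finger opening in m.
Only numpy, scipy, OpenCV 4.12 (cv2) and the standard library are available. Lean on these libraries where they do the work, as an engineer would, in place of code of your own. Each camera call takes 0.05 s, during which the arm holds its last target. There are 200 camera calls.

## Working session

There is one attempt and no reset: what is moved stays moved. The work goes in short steps, Python scripts to look and compute and a tool call to move; the robot and the scene stay as the last step left them, time stands still between calls to the robot, and variables do not carry over. Pictures are saved under pics/ and viewed, about 12 in all and at most 16, crops included, and the job is handed in when it is done.

Besides the shell and the picture viewer there is one more tool, called after "Request:" by a JSON object that holds its "fn" and its "kwargs". play_rows: Moves the arm, as the interface text tells. Its arguments: {"type":"object","properties":{"commands":{"type":"array","items":{"type":"object","properties":{"dx":{"type":"number"},"dy":{"type":"number"},"dz":{"type":"number"},"ax":{"type":"number"},"ay":{"type":"number"},"az":{"type":"number"}}}},"claw":{"type":"number"},"squeeze":{"type":"number"}},"required":["commands"]}

```bash
mkdir -p pics; python3 - <<'E'
from station import ctrl, viewer
import cv2
for n in("top","scene"):
    im=viewer.camera(n); cv2.imwrite(f"pics/{n}0.png",im[:,:,::-1])
    m=viewer.camera_model(n); print(n,m["K"],m["pose"])
print(ctrl.get_obs())
E
```

```text
top [[486.04813045   0.         277.04476768]
 [  0.         486.04813045 204.52093424]
 [  0.           0.           1.        ]] [[-0.02658052 -0.99246077  0.11964574  0.48643398]
 [-0.99961654  0.02545935 -0.01088979 -0.04243866]
 [ 0.00776159 -0.11988932 -0.99275692  1.29149443]
 [ 0.          0.          0.          1.        ]]
scene [[530.69561801   0.         278.98766765]
 [  0.         530.69561801 205.06548079]
 [  0.           0.           1.        ]] [[-0.83603777  0.45859634 -0.3012146   0.99574409]
 [ 0.5486699   0.69730584 -0.46122219  0.51728596]
 [-0.00147611 -0.55086656 -0.83459203  1.02620358]
 [ 0.          0.          0.          1.        ]]
{'time_s': 0.1, 'qpos': array([ 1.19239215e+00,  3.00400808e-01,  1.52152263e+00, -3.50066532e-06,
        1.32069728e+00, -6.65860607e-02]), 'joint_vel': array([ 0.00129175, -0.00113483, -0.00138689,  0.00169382,  0.00104759,
        0.00011181]), 'tau': array([ 1.13548584e-03, -5.32641041e+01, -3.53286517e+01,  7.09671155e-02,
        2.34664581e-02, -6.15669683e-05]), 'ee_pos': array([0.16864599, 0.52326586, 0.21294961]), 'eef_rot': array([-3.14056664e+00, -6.50209343e-05,  2.82977537e+00]), 'force': array([-0.27486783, -0.30456485,  0.49523686]), 'moment': array([-0.00525195, -0.00636784, -0.02186619]), 'grip_width': 0.09455196083129963}
```

View pics/top0.png

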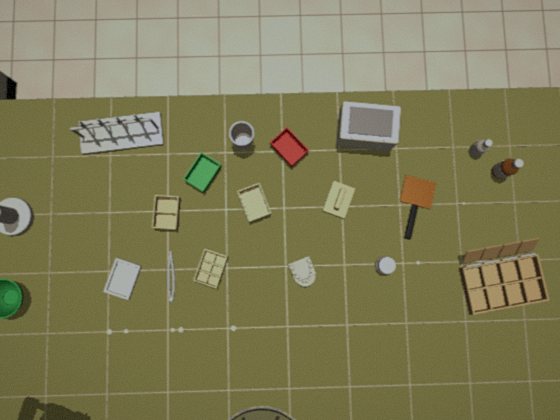

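View pics/scene0.png

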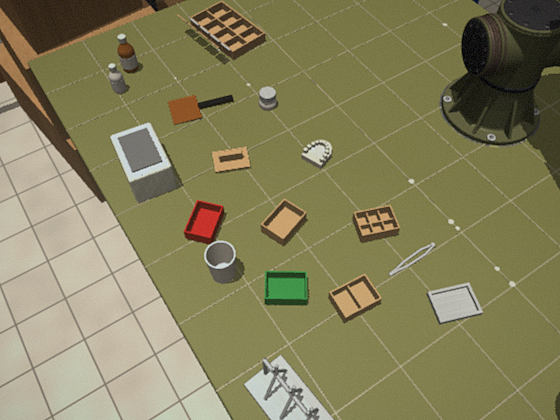

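The carrier looks like the grey frame at top (122,279). Tray_six is at (210,268), tray_two at (166,213), the plain tan tray at (254,203) and the cover at (339,199). The green (203,173) and red (290,147) trays are look-alikes. Next I'll measure these and confirm with an enlarged crop.

```bash
cat > h.py <<'E'
import numpy as np, cv2
from station import ctrl, viewer
def ray(n,uv,z):
    m=viewer.camera_model(n);P=np.array(m["pose"]);K=np.array(m["K"])
    uv=np.atleast_2d(np.array(uv,float));d=np.c_[uv,np.ones(len(uv))]@np.linalg.inv(K).T@P[:3,:3].T
    return P[:3,3]+d*((z-P[2,3])/d[:,2])[:,None]
def proj(n,p):
    m=viewer.camera_model(n);P=np.array(m["pose"]);K=np.array(m["K"])
    c=(np.atleast_2d(p)-P[:3,3])@P[:3,:3]@K.T
    return c[:,:2]/c[:,2:]
def rect(n,im,uv,z,grey=False):
    """min-area rectangle of the blob nearest uv, corners cast onto height z"""
    hsv=cv2.cvtColor(im,cv2.COLOR_RGB2HSV);r,g,b=[im[:,:,i].astype(int) for i in range(3)]
    m=(b>115) if n=="top" else (r-g>25)&(b>20)
    if grey: m=(b>110)
    m=m.astype(np.uint8)*255
    m=cv2.morphologyEx(m,cv2.MORPH_CLOSE,np.ones((5,5)))
    cs,_=cv2.findContours(m,cv2.RETR_EXTERNAL,cv2.CHAIN_APPROX_NONE)
    cs=[c for c in cs if cv2.contourArea(c)>150]
    c=max(cs,key=lambda c:cv2.pointPolygonTest(c,uv,True))
    w=ray(n,c[:,0,:],z)[:,:2]
    (cx,cy),(a,bb),ang=cv2.minAreaRect((w*1000).astype(np.float32))
    if a<bb: a,bb,ang=bb,a,ang+90
    return np.round([cx,cy,a,bb,(ang+90)%180-90],1)
E
cat > m.py <<'E'
from h import *
T={"six":((210,268),(376,222),.035),"two":((166,213),(355,297),.035),"open":((254,203),(284,221),.035),"cover":((339,199),(231,159),.011),"carrier":((122,279),(455,302),.012)}
it=cv2.imread("pics/top0.png")[:,:,::-1].copy();isc=cv2.imread("pics/scene0.png")[:,:,::-1].copy()
for k,(a,b,z) in T.items():
    print(k,it[a[1],a[0]],rect("top",it,a,z),rect("scene",isc,b,z,k=="carrier"))
a=cv2.resize(it[155:310,90:360],None,fx=2.9,fy=2.9,interpolation=cv2.INTER_CUBIC)
cv2.imwrite("pics/crop1.png",a[:,:,::-1])
E
python3 m.py
```

```text
six [161 161 123] [470.4 154.5 162.  126.6 -82.6] [480.7 119.   86.8  63.5 -20.2]
two [120 110  78] [638.3 209.8 145.   96.  -63.2] [629.  234.6  86.5  62.5  -4.7]
open [171 174 137] [645.9  14.8 181.9  93.6 -88. ] [649.2   3.6  86.9  62.4  19.3]
cover [175 177 139] [ 660.1 -184.6  161.1   91.4   77.4] [ 653.7 -221.7   86.    62.8  -22. ]
carrier [169 172 169] [463.6 362.7 107.5 101.3  59.3] [ 929.5   33.3 1334.3  655.4  -54.9]
```

View pics/crop1.png

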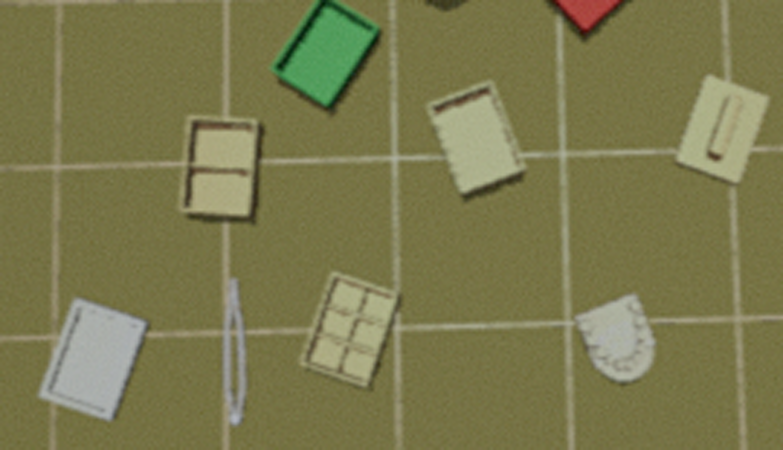

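The crop confirms each piece: six compartments at crop (350,330), two at (220,168), undivided tan at (476,140), cover with bar at (722,130), carrier frame at (93,358). The scene rectangles match the given sizes. I still need the carrier, plus a cross-check from the top view.

```bash
cat > m2.py <<'E'
from h import *
it=cv2.imread("pics/top0.png")[:,:,::-1].copy();isc=cv2.imread("pics/scene0.png")[:,:,::-1].copy()
def blob(n,im,m,uv,z):
    m=cv2.morphologyEx(m.astype(np.uint8)*255,cv2.MORPH_OPEN,np.ones((3,3)));m=cv2.morphologyEx(m,cv2.MORPH_CLOSE,np.ones((5,5)))
    cs,_=cv2.findContours(m,cv2.RETR_EXTERNAL,cv2.CHAIN_APPROX_NONE)
    c=max(cs,key=lambda c:cv2.pointPolygonTest(c,uv,True))
    (cx,cy),(a,b),g=cv2.minAreaRect((ray(n,c[:,0,:],z)[:,:2]*1000).astype(np.float32))
    if a<b:a,b,g=b,a,g+90
    return np.round([cx,cy,a,b,(g+90)%180-90],1)
f=lambda im:[im[:,:,i].astype(int) for i in range(3)]
r,g,b=f(it)
print("mat",it[300,150],"carrier rim",it[279,108],isc[320,400],isc[302,435])
print("carrier top",blob("top",it,(b>120)&(r-b<20),(122,279),.012))
rs,gs,bs=f(isc)
print("carrier scene",blob("scene",isc,(bs>95)&(rs-bs<25),(455,302),.012))
print("forceps",blob("top",it,(b>100)&(r-b<30),(171,270),.008))
for k,u,z in(("six",(210,268),.035),("two",(166,213),.035),("open",(254,203),.035),("cover",(339,199),.011)):
    print(k,blob("top",it,(b>95)&(r-b<60)&(r>120)|((r<75)&(r-g>5)),u,z))
E
python3 m2.py
```

```text
mat [117 112  68] carrier rim [164 167 157] [132 129  80] [189 187 180]
carrier top [458.2 352.8  92.7  70.1 -19.9]
carrier scene [459.9 351.7  92.9  69.3 -19.9]
forceps [462.1 226.4 126.8  18.2   0. ]
six [473.  111.8  78.3  69.5 -21.3]
two [621.2 231.2  74.7  52.5  -4.8]
open [642.5   1.5  76.6  66.1  20.6]
cover [ 652.3 -221.5   88.1   63.6  -22.5]
```

```bash
cat > ov.py <<'E'
from h import *
it=cv2.imread("pics/top0.png");isc=cv2.imread("pics/scene0.png")
D={"six":(480.7,119,86,62,-20.2,.035),"two":(629,234.6,86,62,-4.7,.035),"open":(649.2,3.6,86,62,19.3,.035),"cover":(653.7,-221.7,86,62,-22,.011),"car":(459,352.3,92,68,-19.9,.012)}
out=[]
for n,im,(x0,y0,w,h) in(("top",it,(90,150,270,155)),("scene",isc,(200,140,290,190))):
    s=780/w; c=cv2.resize(im[y0:y0+h,x0:x0+w],None,fx=s,fy=s,interpolation=cv2.INTER_CUBIC)
    for x,y,a,b,g,z in D.values():
        g=np.radians(g);R=np.array([[np.cos(g),-np.sin(g)],[np.sin(g),np.cos(g)]])
        q=np.array([[1,1],[-1,1],[-1,-1],[1,-1]])*[a/2,b/2]@R.T+[x,y]
        p=(proj(n,np.c_[q/1000,np.full(4,z)])-[x0,y0]+.5)*s
        cv2.polylines(c,[p.astype(int)],True,(255,0,0),1)
    cv2.imwrite(f"pics/ov_{n}.png",c)
E
python3 ov.py
```

```text
(no output)
```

View pics/ov_top.png

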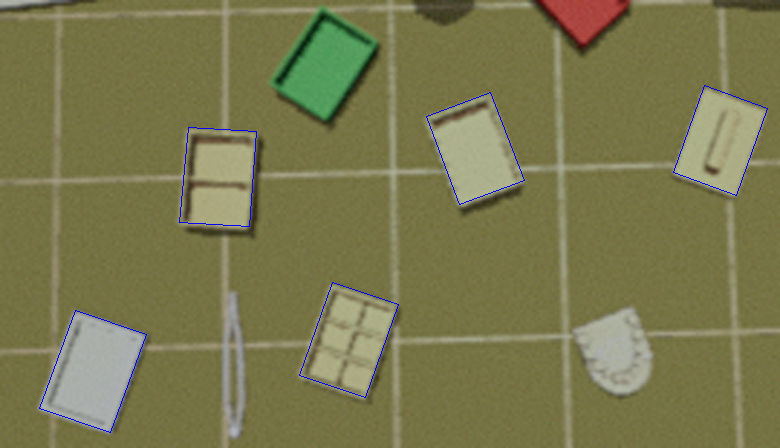

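View pics/ov_scene.png

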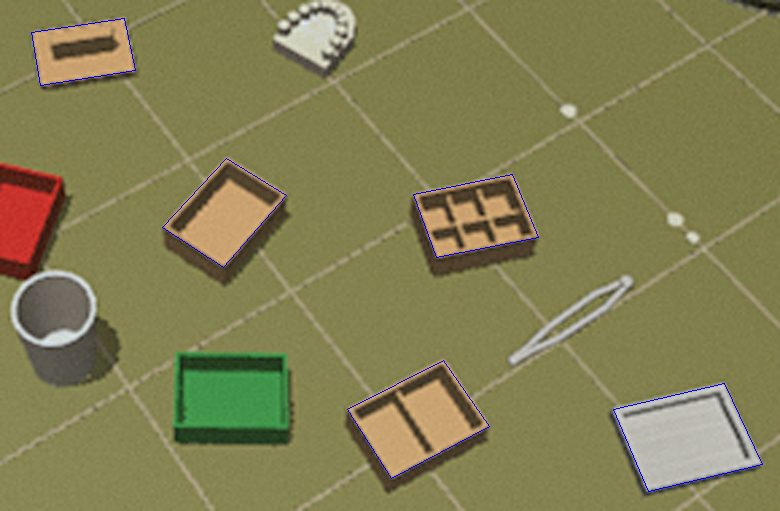

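Both overlays line up with the edges within a pixel, so the poses are good:

| Piece | x, y (mm) | Angle |
|---|---|---|
| six | 480.5, 119 | -20° |
| two | 629, 234.6 | -4.7° |
| open | 649, 3.6 | 19.3° |
| cover | 653.7, -221.7 | -22° |
| carrier | 459, 352.3 | -19.9° |

Now I'll move over tray_six.

```bash
cat > go.py <<'E'
# usage: go.py x y z yaw_deg (mm): remaining shift in tool axes (mm), turn (deg)
import sys,numpy as np
from scipy.spatial.transform import Rotation as R
from station import ctrl
o=ctrl.get_obs();x,y,z,w=map(float,sys.argv[1:])
r=R.from_euler("xyz",o["eef_rot"]);t=R.from_euler("xyz",[180,0,w],degrees=True)
d=r.inv().apply(np.array([x,y,z])-1000*o["ee_pos"])
d2=t.inv().apply(np.array([x,y,z])-1000*o["ee_pos"])
print("shift",d.round(1),"after turn",d2.round(1),"turn",(r.inv()*t).as_rotvec(degrees=True).round(2),"rows",round(np.linalg.norm(d)/41,1),"t",o["time_s"],"F",o["force"].round(1),"w",round(o["grip_width"],4))
E
python3 go.py 480.5 119 213 159.8
```

```text
shift [-4.208e+02 -2.891e+02  2.000e-01] after turn [-4.323e+02 -2.717e+02 -1.000e-01] turn [-0.06 -0.    2.33] rows 12.5 t 0.1 F [-0.3 -0.3  0.5] w 0.0946
```

Request:
{"fn": "play_rows", "kwargs": {"commands": [{"dx":-0.03,"dy":-0.0206},{"dx":-0.03,"dy":-0.0206},{"dx":-0.03,"dy":-0.0206},{"dx":-0.03,"dy":-0.0206},{"dx":-0.03,"dy":-0.0206}], "claw": 1}}

```text
validation failed for argument at $.co...
```

Request:
{"fn": "play_rows", "kwargs": {"commands": [{"dx":-0.03,"dy":-0.0206},{"dx":-0.03,"dy":-0.0206},{"dx":-0.03,"dy":-0.0206},{"dx":-0.03,"dy":-0.0206},{"dx":-0.03,"dy":-0.0206}]}}

```text
validation failed for argument at $.co...
```

Request:
{"fn": "play_rows", "kwargs": {"commands": [{"dx":-0.03,"dy":-0.0206},{"dx":-0.03,"dy":-0.0206},{"dx":-0.03,"dy":-0.0206},{"dx":-0.03,"dy":-0.0206},{}]}}

```text
validation failed for argument at $.co...
```

```bash
python3 go.py 480.5 119 17 159.8
```

```text
shift [-420.9 -288.9  196.2] after turn [-432.3 -271.7  195.9] turn [-0.06 -0.    2.33] rows 13.3 t 0.1 F [-0.3 -0.3  0.5] w 0.0946
```

Request:
{"fn": "play_rows", "kwargs": {"commands": [{"dx":-0.03,"dy":-0.0206,"dz":0,"ax":0,"ay":0,"az":0},{"dx":-0.03,"dy":-0.0206,"dz":0,"ax":0,"ay":0,"az":0},{"dx":-0.03,"dy":-0.0206,"dz":0,"ax":0,"ay":0,"az":0},{"dx":-0.03,"dy":-0.0206,"dz":0,"ax":0,"ay":0,"az":0},{"dx":-0.03,"dy":-0.0206,"dz":0,"ax":0,"ay":0,"az":0}], "claw": 1, "squeeze": 25}}

```text
time_s: 0.52
ee_pos: [0.2793, 0.377, 0.2105]
eef_rot: [-3.137, -0.002, 2.839]
force: [0.1, 1.1, 0.4]
grip_width: 0.094
```

```bash
python3 go.py 480.5 119 120 159.8
```

```text
shift [-269.2 -185.8   90.8] after turn [-277.9 -172.7   90.5] turn [-0.26 -0.09  2.84] rows 8.3 t 0.5167 F [0.1 1.1 0.4] w 0.094
```

Request:
{"fn": "play_rows", "kwargs": {"commands": [{"dx":-0.03,"dy":-0.0206,"dz":0.01,"ax":0,"ay":0,"az":0},{"dx":-0.03,"dy":-0.0206,"dz":0.01,"ax":0,"ay":0,"az":0},{"dx":-0.03,"dy":-0.0206,"dz":0.01,"ax":0,"ay":0,"az":0},{"dx":-0.03,"dy":-0.0206,"dz":0.01,"ax":0,"ay":0,"az":0},{"dx":-0.03,"dy":-0.0206,"dz":0.01,"ax":0,"ay":0,"az":0}]}}

```text
time_s: 0.93
ee_pos: [0.3955, 0.2262, 0.1604]
eef_rot: [-3.14, 0.0, 2.84]
force: [1.1, 0.8, -0.1]
grip_width: 0.094
```

Request:
{"fn": "play_rows", "kwargs": {"commands": [{"dx":-0.03,"dy":-0.0206,"dz":0.01,"ax":0,"ay":0,"az":0},{"dx":-0.03,"dy":-0.0206,"dz":0.01,"ax":0,"ay":0,"az":0},{"dx":-0.03,"dy":-0.0206,"dz":0.01,"ax":0,"ay":0,"az":0},{"dx":-0.03,"dy":-0.0206,"dz":0.01,"ax":0,"ay":0,"az":0},{"dx":0,"dy":0,"dz":0,"ax":0,"ay":0,"az":2.6}]}}

```text
time_s: 1.35
ee_pos: [0.4902, 0.1004, 0.1163]
eef_rot: [-3.139, -0.002, 2.791]
force: [0.4, -0.4, 0.9]
grip_width: 0.0942
```

```bash
python3 go.py 480.5 119 17 159.8
```

```text
shift [15.3 14.5 99.3] after turn [15.5 14.2 99.3] turn [-0.17 -0.09  0.14] rows 2.5 t 1.35 F [ 0.4 -0.4  0.9] w 0.0942
```

Request:
{"fn": "play_rows", "kwargs": {"commands": [{"dx":0.0155,"dy":0.0143,"dz":0.0,"ax":0,"ay":0,"az":0},{"dx":0,"dy":0,"dz":0.025,"ax":0,"ay":0,"az":0},{"dx":0,"dy":0,"dz":0.025,"ax":0,"ay":0,"az":0},{"dx":0,"dy":0,"dz":0,"ax":0,"ay":0,"az":0},{"dx":0,"dy":0,"dz":0,"ax":0,"ay":0,"az":0}]}}

```text
time_s: 1.77
ee_pos: [0.4811, 0.1164, 0.0636]
eef_rot: [-3.137, -0.004, 2.782]
force: [-0.1, -0.6, 1.0]
grip_width: 0.094
```

```bash
python3 go.py 480.5 119 17 159.8
```

```text
shift [ 1.3  2.5 46.6] after turn [ 1.4  2.3 46.6] turn [-0.24 -0.21 -0.39] rows 1.1 t 1.7667 F [-0.1 -0.6  1. ] w 0.094
```

Request:
{"fn": "play_rows", "kwargs": {"commands": [{"dx":0.0013,"dy":0.0023,"dz":0.02,"ax":0,"ay":0,"az":0},{"dx":0,"dy":0,"dz":0.016,"ax":0,"ay":0,"az":0},{"dx":0,"dy":0,"dz":0.008,"ax":0,"ay":0,"az":0},{"dx":0,"dy":0,"dz":0.001,"ax":0,"ay":0,"az":0},{"dx":0,"dy":0,"dz":0,"ax":0,"ay":0,"az":0}]}}

```text
time_s: 2.18
ee_pos: [0.4829, 0.1194, 0.0224]
eef_rot: [-3.14, 0.001, 2.783]
force: [0.6, -0.1, -0.3]
grip_width: 0.0941
```

```bash
python3 go.py 480.5 119 17 159.8
```

```text
shift [ 2.1 -1.2  5.4] after turn [ 2.1 -1.2  5.4] turn [-0.1   0.04 -0.37] rows 0.1 t 2.1833 F [ 0.6 -0.1 -0.3] w 0.0941
```

Request:
{"fn": "play_rows", "kwargs": {"commands": [{"dx":0.002,"dy":-0.001,"dz":0.005,"ax":0,"ay":0,"az":0},{"dx":0,"dy":0,"dz":0,"ax":0,"ay":0,"az":0},{"dx":0,"dy":0,"dz":0,"ax":0,"ay":0,"az":0},{"dx":0,"dy":0,"dz":0,"ax":0,"ay":0,"az":0},{"dx":0,"dy":0,"dz":0,"ax":0,"ay":0,"az":0}]}}

```text
time_s: 2.6
ee_pos: [0.4821, 0.1193, 0.0204]
eef_rot: [3.141, 0.005, 2.783]
force: [-0.2, -0.0, -0.1]
grip_width: 0.094
```

Request:
{"fn": "play_rows", "kwargs": {"commands": [{"dx":0,"dy":0,"dz":0,"ax":0,"ay":0,"az":0},{"dx":0,"dy":0,"dz":0,"ax":0,"ay":0,"az":0},{"dx":0,"dy":0,"dz":0,"ax":0,"ay":0,"az":0},{"dx":0,"dy":0,"dz":0,"ax":0,"ay":0,"az":0},{"dx":0,"dy":0,"dz":0,"ax":0,"ay":0,"az":0}], "claw": 0.5}}

```text
time_s: 3.02
ee_pos: [0.4824, 0.1194, 0.021]
eef_rot: [3.141, 0.005, 2.783]
force: [0.5, -0.0, 0.6]
grip_width: 0.0639
```

Request:
{"fn": "play_rows", "kwargs": {"commands": [{"dx":0,"dy":0,"dz":0,"ax":0,"ay":0,"az":0},{"dx":0,"dy":0,"dz":0,"ax":0,"ay":0,"az":0},{"dx":0,"dy":0,"dz":0,"ax":0,"ay":0,"az":0},{"dx":0,"dy":0,"dz":0,"ax":0,"ay":0,"az":0},{"dx":0,"dy":0,"dz":0,"ax":0,"ay":0,"az":0}]}}

```text
time_s: 3.43
ee_pos: [0.4824, 0.1194, 0.021]
eef_rot: [3.141, 0.005, 2.782]
force: [-0.3, -1.1, 0.3]
grip_width: 0.0617
```

```bash
python3 go.py 480.5 119 17 159.8
```

```text
shift [ 1.7 -1.   4. ] after turn [ 1.7 -1.   4. ] turn [ 0.05  0.31 -0.37] rows 0.1 t 3.4333 F [-0.3 -1.1  0.3] w 0.0617
```

Gripped: opening 61.7 mm, expected 62. Lifting, then over to the carrier.

Request:
{"fn": "play_rows", "kwargs": {"commands": [{"dx":0,"dy":0,"dz":-0.01,"ax":0,"ay":0,"az":0},{"dx":0,"dy":0,"dz":-0.02,"ax":0,"ay":0,"az":0},{"dx":0,"dy":0,"dz":-0.03,"ax":0,"ay":0,"az":0},{"dx":0,"dy":0,"dz":-0.03,"ax":0,"ay":0,"az":0},{"dx":0,"dy":0,"dz":-0.01,"ax":0,"ay":0,"az":0}]}}

```text
time_s: 3.85
ee_pos: [0.4798, 0.1191, 0.1243]
eef_rot: [-3.139, -0.001, 2.782]
force: [-0.1, -0.3, 0.2]
grip_width: 0.0619
```

Request:
{"fn": "play_rows", "kwargs": {"commands": [{"dx":0.0143,"dy":0.03,"dz":0,"ax":0,"ay":0,"az":0},{"dx":0.0143,"dy":0.03,"dz":0,"ax":0,"ay":0,"az":0},{"dx":0.0143,"dy":0.03,"dz":0,"ax":0,"ay":0,"az":0},{"dx":0.0143,"dy":0.03,"dz":0,"ax":0,"ay":0,"az":0},{"dx":0.0143,"dy":0.03,"dz":0,"ax":0,"ay":0,"az":0}]}}

```text
time_s: 4.27
ee_pos: [0.4678, 0.2863, 0.1332]
eef_rot: [3.139, 0.007, 2.774]
force: [0.7, 0.0, -0.7]
grip_width: 0.062
```

Request:
{"fn": "play_rows", "kwargs": {"commands": [{"dx":0.0143,"dy":0.03,"dz":0,"ax":0,"ay":0,"az":0},{"dx":0.01,"dy":0.02,"dz":0,"ax":0,"ay":0,"az":0},{"dx":0,"dy":0,"dz":0,"ax":0,"ay":0,"az":0},{"dx":0,"dy":0,"dz":0,"ax":0,"ay":0,"az":0},{"dx":0,"dy":0,"dz":0,"ax":0,"ay":0,"az":0}]}}

```text
time_s: 4.68
ee_pos: [0.4604, 0.3498, 0.1362]
eef_rot: [3.137, 0.008, 2.78]
force: [0.2, 0.5, -0.1]
grip_width: 0.062
```

```bash
python3 go.py 460.6 351.7 28 159.8
```

```text
shift [  1.4   1.3 108.2] after turn [  0.5   1.9 108.2] turn [ 0.27  0.46 -0.53] rows 2.6 t 4.6833 F [ 0.2  0.5 -0.1] w 0.062
```

Request:
{"fn": "play_rows", "kwargs": {"commands": [{"dx":0.001,"dy":0.0018,"dz":0.02,"ax":0.2,"ay":0.4,"az":-0.6},{"dx":0,"dy":0,"dz":0.025,"ax":0,"ay":0,"az":0},{"dx":0,"dy":0,"dz":0.025,"ax":0,"ay":0,"az":0},{"dx":0,"dy":0,"dz":0.012,"ax":0,"ay":0,"az":0},{"dx":0,"dy":0,"dz":0,"ax":0,"ay":0,"az":0}]}}

```text
time_s: 5.1
ee_pos: [0.4629, 0.3471, 0.0548]
eef_rot: [3.137, 0.004, 2.785]
force: [-0.6, 0.0, -0.8]
grip_width: 0.0618
```

```bash
python3 go.py 460.6 351.7 28 159.8; python3 - <<'E'
from h import *
im=viewer.camera("scene");c=cv2.resize(im[210:370,370:560],None,fx=4,fy=3.7,interpolation=cv2.INTER_CUBIC);cv2.imwrite("pics/s1.png",c[:,:,::-1])
E
```

```text
shift [ 3.8  3.4 26.8] after turn [ 3.7  3.5 26.8] turn [ 0.24  0.21 -0.2 ] rows 0.7 t 5.1 F [-0.6  0.  -0.8] w 0.0618
```

View pics/s1.png

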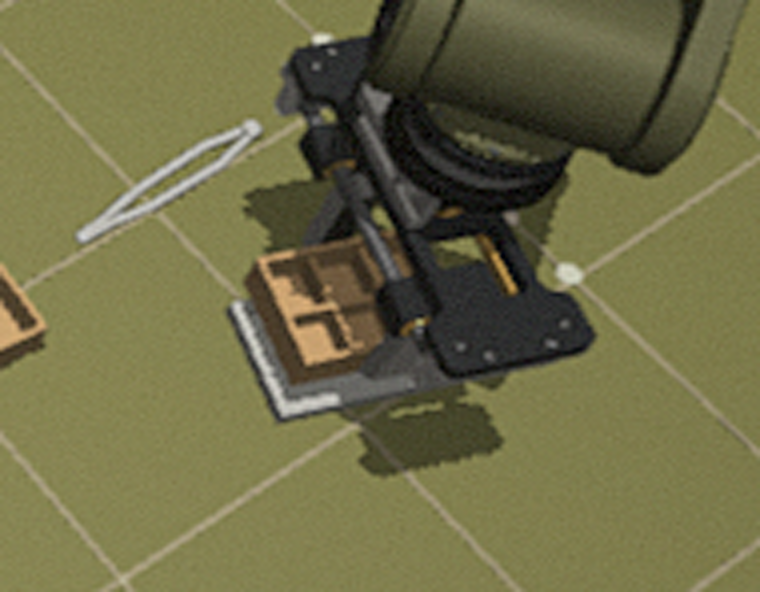

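The tray hangs level above the carrier frame, offset by the few mm the state reports. I'll correct that and lower it.

Request:
{"fn": "play_rows", "kwargs": {"commands": [{"dx":0.004,"dy":0.0037,"dz":0,"ax":0.2,"ay":0.2,"az":-0.2},{"dx":0,"dy":0,"dz":0.008,"ax":0,"ay":0,"az":0},{"dx":0,"dy":0,"dz":0.006,"ax":0,"ay":0,"az":0},{"dx":0,"dy":0,"dz":0.002,"ax":0,"ay":0,"az":0},{"dx":0,"dy":0,"dz":0,"ax":0,"ay":0,"az":0}]}}

```text
time_s: 5.57
ee_pos: [0.4626, 0.3521, 0.0429]
eef_rot: [3.136, 0.004, 2.787]
force: [0.7, 0.2, -0.8]
grip_width: 0.0619
```

```bash
python3 go.py 460.6 351.7 28 159.8
```

```text
shift [ 1.8 -1.2 14.9] after turn [ 1.8 -1.1 14.9] turn [ 0.31  0.22 -0.1 ] rows 0.4 t 5.5667 F [ 0.7  0.2 -0.8] w 0.0619
```

Request:
{"fn": "play_rows", "kwargs": {"commands": [{"dx":0.002,"dy":-0.001,"dz":0.003,"ax":0.2,"ay":0.2,"az":0},{"dx":0,"dy":0,"dz":0.004,"ax":0,"ay":0,"az":0},{"dx":0,"dy":0,"dz":0.004,"ax":0,"ay":0,"az":0},{"dx":0,"dy":0,"dz":0.004,"ax":0,"ay":0,"az":0},{"dx":0,"dy":0,"dz":0.003,"ax":0,"ay":0,"az":0}]}}

```text
time_s: 5.98
ee_pos: [0.4611, 0.3523, 0.0261]
eef_rot: [3.138, 0.002, 2.788]
force: [-8.5, -12.5, 33.6]
grip_width: 0.0618
```

```bash
python3 go.py 460.6 351.7 28 159.8
```

```text
shift [ 0.3 -0.7 -1.9] after turn [ 0.3 -0.7 -1.9] turn [ 0.19  0.11 -0.06] rows 0.0 t 5.9833 F [ -8.5 -12.5  33.6] w 0.0618
```

Contact at about the seated height. Easing off, opening and rising.

Request:
{"fn": "play_rows", "kwargs": {"commands": [{"dx":0,"dy":0,"dz":-0.001,"ax":0,"ay":0,"az":0},{"dx":0,"dy":0,"dz":0,"ax":0,"ay":0,"az":0},{"dx":0,"dy":0,"dz":0,"ax":0,"ay":0,"az":0},{"dx":0,"dy":0,"dz":0,"ax":0,"ay":0,"az":0},{"dx":0,"dy":0,"dz":0,"ax":0,"ay":0,"az":0}], "claw": 0.95}}

```text
time_s: 6.4
ee_pos: [0.4612, 0.3522, 0.0264]
eef_rot: [3.138, 0.002, 2.788]
force: [0.1, -0.2, -0.1]
grip_width: 0.0885
```

Request:
{"fn": "play_rows", "kwargs": {"commands": [{"dx":0,"dy":0,"dz":0,"ax":0,"ay":0,"az":0},{"dx":0,"dy":0,"dz":-0.02,"ax":0,"ay":0,"az":0},{"dx":0,"dy":0,"dz":-0.03,"ax":0,"ay":0,"az":0},{"dx":0,"dy":0,"dz":-0.035,"ax":0,"ay":0,"az":0},{"dx":0,"dy":0,"dz":-0.035,"ax":0,"ay":0,"az":0}]}}

```text
time_s: 6.82
ee_pos: [0.4576, 0.3498, 0.1417]
eef_rot: [-3.132, -0.007, 2.788]
force: [1.3, -0.2, -1.0]
grip_width: 0.0893
```

```bash
python3 go.py 629 234.6 150 175.3
```

```text
shift [-200.7  -48.8   -9.3] after turn [-180.3 -100.8   -8.3] turn [ -0.49  -0.48 -15.56] rows 5.0 t 6.8167 F [ 1.3 -0.2 -1. ] w 0.0893
```

Request:
{"fn": "play_rows", "kwargs": {"commands": [{"dx":-0.034,"dy":-0.008,"dz":0,"ax":0,"ay":0,"az":0},{"dx":-0.034,"dy":-0.008,"dz":0,"ax":0,"ay":0,"az":0},{"dx":-0.034,"dy":-0.008,"dz":0,"ax":0,"ay":0,"az":0},{"dx":-0.034,"dy":-0.008,"dz":0,"ax":0,"ay":0,"az":0},{"dx":-0.034,"dy":-0.008,"dz":0,"ax":0,"ay":0,"az":0}]}}

```text
time_s: 7.23
ee_pos: [0.607, 0.2562, 0.1525]
eef_rot: [3.139, 0.002, 2.797]
force: [0.9, 0.5, -0.3]
grip_width: 0.0894
```

Request:
{"fn": "play_rows", "kwargs": {"commands": [{"dx":-0.01,"dy":-0.003,"dz":0,"ax":-0.4,"ay":-0.4,"az":0},{"dx":0,"dy":0,"dz":0,"ax":0,"ay":0,"az":-5},{"dx":0,"dy":0,"dz":0,"ax":0,"ay":0,"az":-5},{"dx":0,"dy":0,"dz":0,"ax":0,"ay":0,"az":-4},{"dx":0,"dy":0,"dz":0,"ax":0,"ay":0,"az":0}]}}

```text
time_s: 7.65
ee_pos: [0.6205, 0.2438, 0.1502]
eef_rot: [3.135, 0.011, 3.044]
force: [-0.2, -0.7, -0.3]
grip_width: 0.0893
```

```bash
python3 go.py 629 234.6 17 175.3;  python3 - <<'E'
from h import *
im=viewer.camera("scene");c=cv2.resize(im[180:340,360:550],None,fx=4,fy=3.7,interpolation=cv2.INTER_CUBIC);cv2.imwrite("pics/s2.png",c[:,:,::-1]);cv2.imwrite("pics/s2full.png",im[:,:,::-1])
cv2.imwrite("pics/t2full.png",viewer.camera("top")[:,:,::-1])
E
```

```text
shift [ -7.9  -9.2 133.2] after turn [ -9.2  -8.5 133.2] turn [ 0.35  0.61 -0.88] rows 3.3 t 7.65 F [-0.2 -0.7 -0.3] w 0.0893
```

View pics/s2full.png

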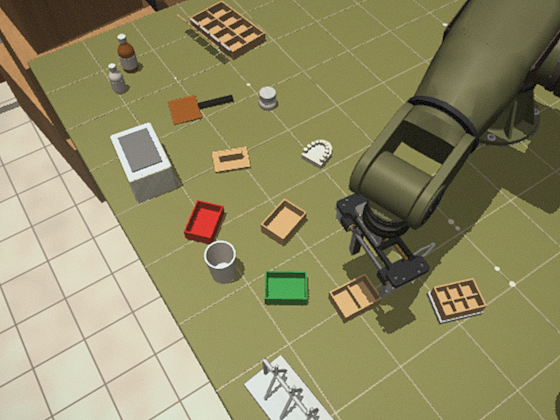

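Tray_six sits in the carrier at (458,299) and looks nested. I'll measure its rim at the seated height of 42 mm and go on to tray_two.

Request:
{"fn": "play_rows", "kwargs": {"commands": [{"dx":-0.008,"dy":-0.009,"dz":0,"ax":0.3,"ay":0.5,"az":-0.9},{"dx":0,"dy":0,"dz":0.03,"ax":0,"ay":0,"az":0},{"dx":0,"dy":0,"dz":0.035,"ax":0,"ay":0,"az":0},{"dx":0,"dy":0,"dz":0.015,"ax":0,"ay":0,"az":0},{"dx":0,"dy":0,"dz":0,"ax":0,"ay":0,"az":0}], "claw": 1}}

```text
time_s: 8.17
ee_pos: [0.628, 0.2359, 0.07]
eef_rot: [3.139, 0.006, 3.044]
force: [0.1, 0.3, -0.9]
grip_width: 0.094
```

```bash
python3 go.py 629 234.6 17 175.3;  python3 - <<'E'
from h import *
im=cv2.imread("pics/s2full.png")[:,:,::-1].copy()
r,g,b=[im[:,:,i].astype(int) for i in range(3)]
for z in(.042,.047):print(rect("scene",im,(458,299),z))
E
```

```text
shift [-0.8 -1.4 53. ] after turn [-1.1 -1.3 53. ] turn [ 0.17  0.36 -0.9 ] rows 1.3 t 8.1667 F [ 0.1  0.3 -0.9] w 0.094
[459.2 352.8  86.8  63.2 -20.2]
[461.9 353.7  86.3  62.9 -20.2]
```

Tray_six reads (459.2, 352.8), -20.2°, with the right size at z = 42 mm, so it is seated and within 1 mm of the carrier centre.

Request:
{"fn": "play_rows", "kwargs": {"commands": [{"dx":-0.001,"dy":-0.0015,"dz":0.02,"ax":0.2,"ay":0.4,"az":-1.5},{"dx":0,"dy":0,"dz":0.02,"ax":0,"ay":0,"az":0},{"dx":0,"dy":0,"dz":0.012,"ax":0,"ay":0,"az":0},{"dx":0,"dy":0,"dz":0.003,"ax":0,"ay":0,"az":0},{"dx":0,"dy":0,"dz":0.001,"ax":0,"ay":0,"az":0}]}}

```text
time_s: 8.58
ee_pos: [0.6299, 0.2361, 0.0162]
eef_rot: [3.141, 0.003, 3.064]
force: [-0.4, 0.1, 0.2]
grip_width: 0.0943
```

```bash
python3 go.py 629 234.6 17 175.3
```

```text
shift [ 0.8 -1.5 -0.8] after turn [ 0.7 -1.5 -0.8] turn [0.05 0.15 0.28] rows 0.0 t 8.5833 F [-0.4  0.1  0.2] w 0.0943
```

Request:
{"fn": "play_rows", "kwargs": {"commands": [{"dx":0,"dy":0,"dz":0,"ax":0,"ay":0,"az":0},{"dx":0,"dy":0,"dz":0,"ax":0,"ay":0,"az":0},{"dx":0,"dy":0,"dz":0,"ax":0,"ay":0,"az":0},{"dx":0,"dy":0,"dz":0,"ax":0,"ay":0,"az":0},{"dx":0,"dy":0,"dz":0,"ax":0,"ay":0,"az":0}], "claw": 0.5}}

```text
time_s: 9.0
ee_pos: [0.6316, 0.237, 0.0211]
eef_rot: [3.139, 0.008, 3.063]
force: [-0.4, 0.6, 0.7]
grip_width: 0.0641
```

Request:
{"fn": "play_rows", "kwargs": {"commands": [{"dx":0,"dy":0,"dz":0,"ax":0,"ay":0,"az":0},{"dx":0,"dy":0,"dz":0,"ax":0,"ay":0,"az":0},{"dx":0,"dy":0,"dz":0,"ax":0,"ay":0,"az":0},{"dx":0,"dy":0,"dz":0,"ax":0,"ay":0,"az":0},{"dx":0,"dy":0,"dz":0,"ax":0,"ay":0,"az":0}]}}

```text
time_s: 9.42
ee_pos: [0.6317, 0.237, 0.0217]
eef_rot: [3.138, 0.009, 3.063]
force: [0.2, -0.1, -1.0]
grip_width: 0.0615
```

```bash
python3 go.py 629 234.6 0 175.3
```

```text
shift [ 2.7 -2.7 21.7] after turn [ 2.5 -2.6 21.7] turn [0.19 0.49 0.2 ] rows 0.5 t 9.4167 F [ 0.2 -0.1 -1. ] w 0.0615
```

Request:
{"fn": "play_rows", "kwargs": {"commands": [{"dx":0,"dy":0,"dz":-0.01,"ax":0,"ay":0,"az":0},{"dx":0,"dy":0,"dz":-0.025,"ax":0,"ay":0,"az":0},{"dx":0,"dy":0,"dz":-0.035,"ax":0,"ay":0,"az":0},{"dx":0,"dy":0,"dz":-0.035,"ax":0,"ay":0,"az":0},{"dx":0,"dy":0,"dz":-0.02,"ax":0,"ay":0,"az":0}]}}

```text
time_s: 9.83
ee_pos: [0.628, 0.2357, 0.1473]
eef_rot: [-3.141, -0.002, 3.063]
force: [0.2, -0.0, -0.3]
grip_width: 0.0619
```

```bash
python3 go.py 459 352.5 140 159.9
```

```text
shift [177.6 103.1   7.6] after turn [198.8  51.6   7.3] turn [-0.06 -0.11 15.59] rows 5.0 t 9.8333 F [ 0.2 -0.  -0.3] w 0.0619
```

Request:
{"fn": "play_rows", "kwargs": {"commands": [{"dx":0.03,"dy":0.017,"dz":0,"ax":0,"ay":0,"az":0},{"dx":0.03,"dy":0.017,"dz":0,"ax":0,"ay":0,"az":0},{"dx":0.03,"dy":0.017,"dz":0,"ax":0,"ay":0,"az":0},{"dx":0.03,"dy":0.017,"dz":0,"ax":0,"ay":0,"az":0},{"dx":0.03,"dy":0.017,"dz":0,"ax":0,"ay":0,"az":0}]}}

```text
time_s: 10.25
ee_pos: [0.4865, 0.332, 0.1578]
eef_rot: [3.136, 0.012, 3.055]
force: [-0.0, 0.8, -1.8]
grip_width: 0.0622
```

Request:
{"fn": "play_rows", "kwargs": {"commands": [{"dx":0.01,"dy":0.006,"dz":0,"ax":0,"ay":0,"az":0},{"dx":0,"dy":0,"dz":0,"ax":0,"ay":0,"az":5},{"dx":0,"dy":0,"dz":0,"ax":0,"ay":0,"az":5},{"dx":0,"dy":0,"dz":0,"ax":0,"ay":0,"az":4},{"dx":0,"dy":0,"dz":0,"ax":0,"ay":0,"az":0}]}}

```text
time_s: 10.67
ee_pos: [0.4714, 0.3435, 0.1626]
eef_rot: [3.13, 0.012, 2.807]
force: [-0.7, 0.4, -0.6]
grip_width: 0.0617
```

```bash
python3 go.py 461.4 351.6 58.7 159.9
```

```text
shift [ 13.3   3.2 103.8] after turn [ 12.2   4.2 103.9] turn [0.66 0.67 0.96] rows 2.6 t 10.6667 F [-0.7  0.4 -0.6] w 0.0617
```

Request:
{"fn": "play_rows", "kwargs": {"commands": [{"dx":0.0133,"dy":0.0035,"dz":0,"ax":0.6,"ay":0.6,"az":1},{"dx":0,"dy":0,"dz":0.02,"ax":0,"ay":0,"az":0},{"dx":0,"dy":0,"dz":0.025,"ax":0,"ay":0,"az":0},{"dx":0,"dy":0,"dz":0.015,"ax":0,"ay":0,"az":0},{"dx":0,"dy":0,"dz":0,"ax":0,"ay":0,"az":0}]}}

```text
time_s: 11.08
ee_pos: [0.4621, 0.3514, 0.1043]
eef_rot: [3.136, 0.004, 2.8]
force: [-0.4, -1.1, -1.5]
grip_width: 0.0619
```

```bash
python3 go.py 461.4 351.6 58.7 159.9
```

```text
shift [ 0.9 -0.2 45.6] after turn [ 0.7 -0.  45.6] turn [0.3  0.26 0.53] rows 1.1 t 11.0833 F [-0.4 -1.1 -1.5] w 0.0619
```

Request:
{"fn": "play_rows", "kwargs": {"commands": [{"dx":0.001,"dy":0.0,"dz":0.01,"ax":0.3,"ay":0.3,"az":0.8},{"dx":0.001,"dy":0.001,"dz":0.01,"ax":0,"ay":0,"az":0},{"dx":0,"dy":0,"dz":0.008,"ax":0,"ay":0,"az":0},{"dx":0,"dy":0,"dz":0.003,"ax":0,"ay":0,"az":0},{"dx":0,"dy":0,"dz":0.0,"ax":0,"ay":0,"az":0}]}}

```text
time_s: 11.5
ee_pos: [0.462, 0.3532, 0.0731]
eef_rot: [3.14, 0.0, 2.788]
force: [0.4, 0.2, -1.5]
grip_width: 0.0618
```

```bash
python3 go.py 461.4 351.6 58.7 159.9
```

```text
shift [-0.  -1.7 14.4] after turn [-0.  -1.7 14.4] turn [ 0.07  0.01 -0.16] rows 0.4 t 11.5 F [ 0.4  0.2 -1.5] w 0.0618
```

Request:
{"fn": "play_rows", "kwargs": {"commands": [{"dx":0.0,"dy":-0.0018,"dz":0.002,"ax":0,"ay":0,"az":0},{"dx":0,"dy":0,"dz":0.004,"ax":0,"ay":0,"az":0},{"dx":0,"dy":0,"dz":0.004,"ax":0,"ay":0,"az":0},{"dx":0,"dy":0,"dz":0.003,"ax":0,"ay":0,"az":0},{"dx":0,"dy":0,"dz":0.002,"ax":0,"ay":0,"az":0}]}}

```text
time_s: 11.92
ee_pos: [0.4621, 0.3518, 0.0584]
eef_rot: [3.138, 0.002, 2.789]
force: [-0.2, 0.2, -1.5]
grip_width: 0.0619
```

```bash
python3 go.py 461.4 351.6 58.7 159.9
```

```text
shift [ 0.6 -0.4 -0.3] after turn [ 0.6 -0.4 -0.3] turn [ 0.2   0.11 -0.13] rows 0.0 t 11.9167 F [-0.2  0.2 -1.5] w 0.0619
```

Request:
{"fn": "play_rows", "kwargs": {"commands": [{"dx":0.0,"dy":0,"dz":0.001,"ax":0,"ay":0,"az":0},{"dx":0,"dy":0,"dz":0.001,"ax":0,"ay":0,"az":0},{"dx":0,"dy":0,"dz":0.001,"ax":0,"ay":0,"az":0},{"dx":0,"dy":0,"dz":0.001,"ax":0,"ay":0,"az":0},{"dx":0,"dy":0,"dz":0.001,"ax":0,"ay":0,"az":0}]}}

```text
time_s: 12.33
ee_pos: [0.4629, 0.3524, 0.0582]
eef_rot: [3.136, 0.004, 2.789]
force: [-3.6, -1.9, 9.9]
grip_width: 0.062
```

```bash
python3 go.py 461.4 351.6 58.7 159.9
```

```text
shift [ 1.2 -1.3 -0.6] after turn [ 1.2 -1.3 -0.5] turn [ 0.32  0.25 -0.08] rows 0.0 t 12.3333 F [-3.6 -1.9  9.9] w 0.062
```

Contact of 10 N at the expected height. Releasing, then a look.

Request:
{"fn": "play_rows", "kwargs": {"commands": [{"dx":0,"dy":0,"dz":0,"ax":0,"ay":0,"az":0},{"dx":0,"dy":0,"dz":0,"ax":0,"ay":0,"az":0},{"dx":0,"dy":0,"dz":0,"ax":0,"ay":0,"az":0},{"dx":0,"dy":0,"dz":0,"ax":0,"ay":0,"az":0},{"dx":0,"dy":0,"dz":0,"ax":0,"ay":0,"az":0}], "claw": 0.95}}

```text
time_s: 12.75
ee_pos: [0.4633, 0.3527, 0.0587]
eef_rot: [3.135, 0.005, 2.79]
force: [-0.7, 0.7, -0.5]
grip_width: 0.089
```

Request:
{"fn": "play_rows", "kwargs": {"commands": [{"dx":0,"dy":0,"dz":0,"ax":0,"ay":0,"az":0},{"dx":0,"dy":0,"dz":-0.02,"ax":0,"ay":0,"az":0},{"dx":0,"dy":0,"dz":-0.03,"ax":0,"ay":0,"az":0},{"dx":0,"dy":0,"dz":-0.035,"ax":0,"ay":0,"az":0},{"dx":0,"dy":0,"dz":-0.035,"ax":0,"ay":0,"az":0}]}}

```text
time_s: 13.17
ee_pos: [0.4595, 0.3501, 0.174]
eef_rot: [-3.136, -0.004, 2.789]
force: [0.0, 0.1, -0.0]
grip_width: 0.0888
```

```bash
python3 go.py 649 3.6 180 199.3
```

```text
shift [-297.4 -259.9   -5.6] after turn [ -64.3 -389.7   -6. ] turn [ -0.24  -0.34 -39.48] rows 9.6 t 13.1667 F [ 0.   0.1 -0. ] w 0.0888
```

Request:
{"fn": "play_rows", "kwargs": {"commands": [{"dx":-0.029,"dy":-0.0255,"dz":0,"ax":0,"ay":0,"az":0},{"dx":-0.029,"dy":-0.0255,"dz":0,"ax":0,"ay":0,"az":0},{"dx":-0.029,"dy":-0.0255,"dz":0,"ax":0,"ay":0,"az":0},{"dx":-0.029,"dy":-0.0255,"dz":0,"ax":0,"ay":0,"az":0},{"dx":-0.029,"dy":-0.0255,"dz":0,"ax":0,"ay":0,"az":0}]}}

```text
time_s: 13.58
ee_pos: [0.5545, 0.1821, 0.1842]
eef_rot: [3.136, 0.005, 2.801]
force: [0.6, 0.3, 0.1]
grip_width: 0.0898
```

Request:
{"fn": "play_rows", "kwargs": {"commands": [{"dx":-0.029,"dy":-0.0255,"dz":0,"ax":0,"ay":0,"az":0},{"dx":-0.029,"dy":-0.0255,"dz":0,"ax":0,"ay":0,"az":0},{"dx":-0.029,"dy":-0.0255,"dz":0,"ax":0,"ay":0,"az":0},{"dx":-0.029,"dy":-0.0255,"dz":0,"ax":0,"ay":0,"az":0},{"dx":-0.015,"dy":-0.013,"dz":0,"ax":0,"ay":0,"az":0}]}}

```text
time_s: 14.0
ee_pos: [0.6432, 0.0185, 0.1843]
eef_rot: [3.136, 0.006, 2.799]
force: [0.5, 0.0, -0.0]
grip_width: 0.0894
```

Request:
{"fn": "play_rows", "kwargs": {"commands": [{"dx":0,"dy":0,"dz":0,"ax":0,"ay":0,"az":-6.5},{"dx":0,"dy":0,"dz":0,"ax":0,"ay":0,"az":-6.5},{"dx":0,"dy":0,"dz":0,"ax":0,"ay":0,"az":-6.5},{"dx":0,"dy":0,"dz":0,"ax":0,"ay":0,"az":-6.5},{"dx":0,"dy":0,"dz":0,"ax":0,"ay":0,"az":-6.5}], "claw": 1}}

```text
time_s: 14.42
ee_pos: [0.6449, 0.0112, 0.1821]
eef_rot: [3.14, 0.006, -2.906]
force: [1.0, 0.0, 0.9]
grip_width: 0.094
```

```bash
python3 go.py 649 3.6 17 199.3;  python3 - <<'E'
from h import *
im=viewer.camera("scene");cv2.imwrite("pics/s3full.png",im[:,:,::-1])
for z in(.067,.072,.077):print(rect("scene",im,(456,285),z))
print(rect("scene",im,(284,221),.035))
c=cv2.resize(im[180:340,370:560],None,fx=4,fy=3.7,interpolation=cv2.INTER_CUBIC);cv2.imwrite("pics/s3.png",c[:,:,::-1])
E
```

```text
shift [ -1.2  -8.6 165.1] after turn [ -1.4  -8.5 165.1] turn [ 0.07  0.35 -5.78] rows 4.0 t 14.4167 F [1.  0.  0.9] w 0.094
[457.4 352.6  87.4  63.5 -20.1]
[460.2 353.5  86.9  63.1 -20.1]
[463.  354.4  86.5  62.8 -20.1]
[655.5   5.6  72.6  62.9  19.3]
```

View pics/s3.png

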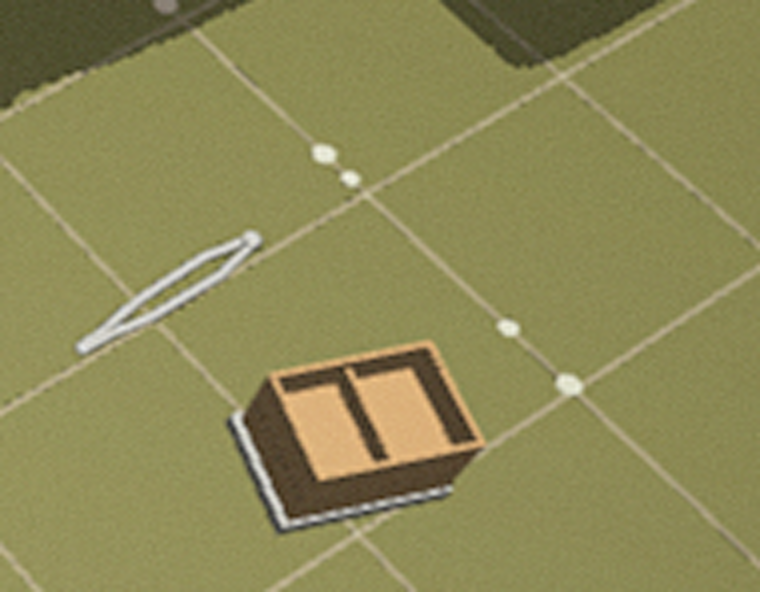

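Tray_two sits flush and seamless on tray_six at crop (370,430). Its rim measures (460.2, 353.5) with the right size at 72 mm. On to the open tray.

Request:
{"fn": "play_rows", "kwargs": {"commands": [{"dx":-0.0015,"dy":-0.0086,"dz":0,"ax":0,"ay":0.3,"az":-6},{"dx":0,"dy":0,"dz":0.035,"ax":0,"ay":0,"az":0},{"dx":0,"dy":0,"dz":0.035,"ax":0,"ay":0,"az":0},{"dx":0,"dy":0,"dz":0.035,"ax":0,"ay":0,"az":0},{"dx":0,"dy":0,"dz":0,"ax":0,"ay":0,"az":0}]}}

```text
time_s: 14.88
ee_pos: [0.6498, 0.0031, 0.0758]
eef_rot: [-3.141, 0.006, -2.798]
force: [-1.0, -0.3, -0.7]
grip_width: 0.0939
```

```bash
python3 go.py 649 3.6 17 199.3
```

```text
shift [ 0.9  0.8 58.8] after turn [ 0.6  0.7 58.8] turn [-0.04  0.32  0.38] rows 1.4 t 14.8833 F [-1.  -0.3 -0.7] w 0.0939
```

Request:
{"fn": "play_rows", "kwargs": {"commands": [{"dx":0,"dy":0,"dz":0.023,"ax":0,"ay":0.3,"az":0.4},{"dx":0,"dy":0,"dz":0.022,"ax":0,"ay":0,"az":0},{"dx":0,"dy":0,"dz":0.012,"ax":0,"ay":0,"az":0},{"dx":0,"dy":0,"dz":0.004,"ax":0,"ay":0,"az":0},{"dx":0,"dy":0,"dz":0.003,"ax":0,"ay":0,"az":0}]}}

```text
time_s: 15.3
ee_pos: [0.6526, 0.0032, 0.0158]
eef_rot: [-3.139, 0.004, -2.815]
force: [0.0, 0.9, 0.5]
grip_width: 0.0942
```

Request:
{"fn": "play_rows", "kwargs": {"commands": [{"dx":0,"dy":0,"dz":0,"ax":0,"ay":0,"az":0},{"dx":0,"dy":0,"dz":0,"ax":0,"ay":0,"az":0},{"dx":0,"dy":0,"dz":0,"ax":0,"ay":0,"az":0},{"dx":0,"dy":0,"dz":0,"ax":0,"ay":0,"az":0},{"dx":0,"dy":0,"dz":0,"ax":0,"ay":0,"az":0}]}}

```text
time_s: 15.72
ee_pos: [0.6549, 0.0032, 0.0212]
eef_rot: [-3.137, 0.01, -2.816]
force: [-0.8, -0.5, -0.1]
grip_width: 0.0939
```

```bash
python3 go.py 649 3.6 17 199.3
```

```text
shift [5.5 2.3 4.1] after turn [5.4 2.3 4.2] turn [-0.27  0.58 -0.64] rows 0.2 t 15.7167 F [-0.8 -0.5 -0.1] w 0.0939
```

Request:
{"fn": "play_rows", "kwargs": {"commands": [{"dx":0.0055,"dy":0.002,"dz":0.003,"ax":-0.3,"ay":0.6,"az":-0.7},{"dx":0,"dy":0,"dz":0.001,"ax":0,"ay":0,"az":0},{"dx":0,"dy":0,"dz":0.001,"ax":0,"ay":0,"az":0},{"dx":0,"dy":0,"dz":0.001,"ax":0,"ay":0,"az":0},{"dx":0,"dy":0,"dz":0.001,"ax":0,"ay":0,"az":0}]}}

```text
time_s: 16.13
ee_pos: [0.6487, 0.0033, 0.0146]
eef_rot: [3.141, -0.0, -2.802]
force: [0.3, -0.3, 0.3]
grip_width: 0.094
```

Request:
{"fn": "play_rows", "kwargs": {"commands": [{"dx":0,"dy":0,"dz":0,"ax":0,"ay":0,"az":0},{"dx":0,"dy":0,"dz":0,"ax":0,"ay":0,"az":0},{"dx":0,"dy":0,"dz":0,"ax":0,"ay":0,"az":0},{"dx":0,"dy":0,"dz":0,"ax":0,"ay":0,"az":0},{"dx":0,"dy":0,"dz":0,"ax":0,"ay":0,"az":0}], "claw": 0.5}}

```text
time_s: 16.55
ee_pos: [0.6486, 0.0033, 0.0141]
eef_rot: [3.141, -0.001, -2.802]
force: [-0.1, -0.3, 0.1]
grip_width: 0.0639
```

Request:
{"fn": "play_rows", "kwargs": {"commands": [{"dx":0,"dy":0,"dz":0,"ax":0,"ay":0,"az":0},{"dx":0,"dy":0,"dz":0,"ax":0,"ay":0,"az":0},{"dx":0,"dy":0,"dz":0,"ax":0,"ay":0,"az":0},{"dx":0,"dy":0,"dz":0,"ax":0,"ay":0,"az":0},{"dx":0,"dy":0,"dz":0,"ax":0,"ay":0,"az":0}]}}

```text
time_s: 16.97
ee_pos: [0.6486, 0.0033, 0.014]
eef_rot: [3.141, -0.001, -2.802]
force: [-0.3, -0.2, -0.6]
grip_width: 0.0614
```

```bash
python3 go.py 649 3.6 0 199.3
```

```text
shift [-0.5  0.1 14. ] after turn [-0.5  0.2 14. ] turn [ 0.05 -0.05  0.13] rows 0.3 t 16.9667 F [-0.3 -0.2 -0.6] w 0.0614
```

Gripped well, with the grasp point 25 mm up. Lifting and carrying over.

Request:
{"fn": "play_rows", "kwargs": {"commands": [{"dx":0,"dy":0,"dz":-0.01,"ax":0,"ay":0,"az":0},{"dx":0,"dy":0,"dz":-0.03,"ax":0,"ay":0,"az":0},{"dx":0,"dy":0,"dz":-0.035,"ax":0,"ay":0,"az":0},{"dx":0,"dy":0,"dz":-0.035,"ax":0,"ay":0,"az":0},{"dx":0,"dy":0,"dz":-0.035,"ax":0,"ay":0,"az":0}]}}

```text
time_s: 17.38
ee_pos: [0.645, 0.0034, 0.1579]
eef_rot: [3.135, -0.015, -2.802]
force: [0.6, -0.2, -0.4]
grip_width: 0.0614
```

Request:
{"fn": "play_rows", "kwargs": {"commands": [{"dx":0,"dy":0,"dz":0,"ax":0,"ay":0,"az":6.5},{"dx":0,"dy":0,"dz":0,"ax":0,"ay":0,"az":6.5},{"dx":0,"dy":0,"dz":0,"ax":0,"ay":0,"az":6.5},{"dx":0,"dy":0,"dz":0,"ax":0,"ay":0,"az":6.5},{"dx":0,"dy":0,"dz":0,"ax":0,"ay":0,"az":6.5}]}}

```text
time_s: 17.8
ee_pos: [0.6482, 0.0032, 0.1743]
eef_rot: [3.141, 0.003, 2.894]
force: [0.1, 0.7, -1.1]
grip_width: 0.0622
```

Request:
{"fn": "play_rows", "kwargs": {"commands": [{"dx":0,"dy":0,"dz":0,"ax":0,"ay":0,"az":4},{"dx":0,"dy":0,"dz":0,"ax":0,"ay":0,"az":0},{"dx":0,"dy":0,"dz":0,"ax":0,"ay":0,"az":0},{"dx":0,"dy":0,"dz":0,"ax":0,"ay":0,"az":0},{"dx":0,"dy":0,"dz":0,"ax":0,"ay":0,"az":0}]}}

```text
time_s: 18.22
ee_pos: [0.6481, 0.0033, 0.1778]
eef_rot: [3.14, 0.005, 2.82]
force: [0.1, 0.4, 0.5]
grip_width: 0.0618
```

```bash
python3 go.py 459.6 353.2 160 159.9
```

```text
shift [289.5 272.4  16.8] after turn [297.3 263.8  17.8] turn [0.11 0.3  1.69] rows 9.7 t 18.2167 F [0.1 0.4 0.5] w 0.0618
```

Request:
{"fn": "play_rows", "kwargs": {"commands": [{"dx":0.0,"dy":0.0,"dz":0,"ax":0.1,"ay":0.3,"az":1.7},{"dx":0.029,"dy":0.026,"dz":0,"ax":0,"ay":0,"az":0},{"dx":0.029,"dy":0.026,"dz":0,"ax":0,"ay":0,"az":0},{"dx":0.029,"dy":0.026,"dz":0,"ax":0,"ay":0,"az":0},{"dx":0.029,"dy":0.026,"dz":0,"ax":0,"ay":0,"az":0}]}}

```text
time_s: 18.63
ee_pos: [0.5742, 0.1384, 0.1768]
eef_rot: [-3.141, -0.0, 2.788]
force: [1.5, 1.4, -0.5]
grip_width: 0.0618
```

Request:
{"fn": "play_rows", "kwargs": {"commands": [{"dx":0.029,"dy":0.026,"dz":0,"ax":0,"ay":0,"az":0},{"dx":0.029,"dy":0.026,"dz":0,"ax":0,"ay":0,"az":0},{"dx":0.029,"dy":0.026,"dz":0,"ax":0,"ay":0,"az":0},{"dx":0.029,"dy":0.026,"dz":0,"ax":0,"ay":0,"az":0},{"dx":0.029,"dy":0.026,"dz":0,"ax":0,"ay":0,"az":0}]}}

```text
time_s: 19.05
ee_pos: [0.4766, 0.3173, 0.1776]
eef_rot: [-3.141, 0.0, 2.796]
force: [0.3, 0.5, -0.1]
grip_width: 0.0619
```

Request:
{"fn": "play_rows", "kwargs": {"commands": [{"dx":0.015,"dy":0.013,"dz":0,"ax":0,"ay":0,"az":0},{"dx":0,"dy":0,"dz":0,"ax":0,"ay":0,"az":0},{"dx":0,"dy":0,"dz":0,"ax":0,"ay":0,"az":0},{"dx":0,"dy":0,"dz":0,"ax":0,"ay":0,"az":0},{"dx":0,"dy":0,"dz":0,"ax":0,"ay":0,"az":0}]}}

```text
time_s: 19.47
ee_pos: [0.4629, 0.3402, 0.1781]
eef_rot: [3.141, -0.0, 2.809]
force: [-0.6, -0.4, -0.5]
grip_width: 0.0619
```

```bash
python3 go.py 459.6 353.2 81 159.9
```

```text
shift [ 7.4 11.2 97.1] after turn [ 7.6 11.1 97.1] turn [ 0.01 -0.    1.05] rows 2.4 t 19.4667 F [-0.6 -0.4 -0.5] w 0.0619
```

Request:
{"fn": "play_rows", "kwargs": {"commands": [{"dx":0.0076,"dy":0.0113,"dz":0,"ax":0,"ay":0,"az":1.2},{"dx":0,"dy":0,"dz":0.025,"ax":0,"ay":0,"az":0},{"dx":0,"dy":0,"dz":0.025,"ax":0,"ay":0,"az":0},{"dx":0,"dy":0,"dz":0.012,"ax":0,"ay":0,"az":0},{"dx":0,"dy":0,"dz":0.002,"ax":0,"ay":0,"az":0}]}}

```text
time_s: 19.88
ee_pos: [0.4644, 0.3485, 0.1136]
eef_rot: [3.139, 0.003, 2.78]
force: [-0.1, -0.6, -0.4]
grip_width: 0.062
```

```bash
python3 go.py 459.6 353.2 81 159.9
```

```text
shift [ 6.2  2.6 32.6] after turn [ 6.1  2.7 32.6] turn [ 0.17  0.17 -0.6 ] rows 0.8 t 19.8833 F [-0.1 -0.6 -0.4] w 0.062
```

Request:
{"fn": "play_rows", "kwargs": {"commands": [{"dx":0.0062,"dy":0.0027,"dz":0,"ax":0.2,"ay":0.2,"az":-0.6},{"dx":0,"dy":0,"dz":0.008,"ax":0,"ay":0,"az":0},{"dx":0,"dy":0,"dz":0.008,"ax":0,"ay":0,"az":0},{"dx":0,"dy":0,"dz":0.003,"ax":0,"ay":0,"az":0},{"dx":0,"dy":0,"dz":0.001,"ax":0,"ay":0,"az":0}]}}

```text
time_s: 20.3
ee_pos: [0.4614, 0.3519, 0.0939]
eef_rot: [3.141, 0.0, 2.789]
force: [-1.0, 0.2, -0.6]
grip_width: 0.062
```

```bash
python3 go.py 459.6 353.2 81 159.9
```

```text
shift [ 2.1  0.6 12.9] after turn [ 2.1  0.7 12.9] turn [ 0.05  0.03 -0.12] rows 0.3 t 20.3 F [-1.   0.2 -0.6] w 0.062
```

Request:
{"fn": "play_rows", "kwargs": {"commands": [{"dx":0.0022,"dy":0.0007,"dz":0.002,"ax":0,"ay":0,"az":0},{"dx":0,"dy":0,"dz":0.003,"ax":0,"ay":0,"az":0},{"dx":0,"dy":0,"dz":0.003,"ax":0,"ay":0,"az":0},{"dx":0,"dy":0,"dz":0.003,"ax":0,"ay":0,"az":0},{"dx":0,"dy":0,"dz":0.0025,"ax":0,"ay":0,"az":0}]}}

```text
time_s: 20.72
ee_pos: [0.46, 0.3538, 0.0807]
eef_rot: [3.139, 0.002, 2.789]
force: [-6.0, -8.1, 32.5]
grip_width: 0.0621
```

```bash
python3 go.py 459.6 353.2 81 159.9
```

```text
shift [ 0.2 -0.7 -0.3] after turn [ 0.2 -0.7 -0.3] turn [ 0.16  0.12 -0.1 ] rows 0.0 t 20.7167 F [-6.  -8.1 32.5] w 0.0621
```

Contact at 80.7 mm, where 81 was predicted. Releasing.

Request:
{"fn": "play_rows", "kwargs": {"commands": [{"dx":0,"dy":0,"dz":-0.0005,"ax":0,"ay":0,"az":0},{"dx":0,"dy":0,"dz":0,"ax":0,"ay":0,"az":0},{"dx":0,"dy":0,"dz":0,"ax":0,"ay":0,"az":0},{"dx":0,"dy":0,"dz":0,"ax":0,"ay":0,"az":0},{"dx":0,"dy":0,"dz":0,"ax":0,"ay":0,"az":0}], "claw": 0.95}}

```text
time_s: 21.13
ee_pos: [0.4601, 0.3539, 0.081]
eef_rot: [3.139, 0.002, 2.789]
force: [0.7, 0.7, -0.0]
grip_width: 0.0888
```

Request:
{"fn": "play_rows", "kwargs": {"commands": [{"dx":0,"dy":0,"dz":0,"ax":0,"ay":0,"az":0},{"dx":0,"dy":0,"dz":-0.02,"ax":0,"ay":0,"az":0},{"dx":0,"dy":0,"dz":-0.03,"ax":0,"ay":0,"az":0},{"dx":0,"dy":0,"dz":-0.035,"ax":0,"ay":0,"az":0},{"dx":0,"dy":0,"dz":-0.025,"ax":0,"ay":0,"az":0}]}}

```text
time_s: 21.55
ee_pos: [0.4575, 0.3521, 0.1885]
eef_rot: [-3.135, -0.005, 2.789]
force: [0.4, 0.6, 1.5]
grip_width: 0.0893
```

```bash
python3 go.py 653.7 -221.7 190 158
```

```text
shift [-3.823e+02 -4.708e+02 -2.000e-01] after turn [-396.8 -458.6   -1.5] turn [-0.39 -0.27  1.8 ] rows 14.8 t 21.55 F [0.4 0.6 1.5] w 0.0893
```

Request:
{"fn": "play_rows", "kwargs": {"commands": [{"dx":-0.025,"dy":-0.031,"dz":0,"ax":0,"ay":0,"az":0},{"dx":-0.025,"dy":-0.031,"dz":0,"ax":0,"ay":0,"az":0},{"dx":-0.025,"dy":-0.031,"dz":0,"ax":0,"ay":0,"az":0},{"dx":-0.025,"dy":-0.031,"dz":0,"ax":0,"ay":0,"az":0},{"dx":-0.025,"dy":-0.031,"dz":0,"ax":0,"ay":0,"az":0}]}}

```text
time_s: 21.97
ee_pos: [0.5232, 0.1644, 0.1964]
eef_rot: [3.138, 0.003, 2.8]
force: [0.6, -0.1, 0.0]
grip_width: 0.0894
```

Request:
{"fn": "play_rows", "kwargs": {"commands": [{"dx":-0.025,"dy":-0.031,"dz":0,"ax":0,"ay":0,"az":0},{"dx":-0.025,"dy":-0.031,"dz":0,"ax":0,"ay":0,"az":0},{"dx":-0.025,"dy":-0.031,"dz":0,"ax":0,"ay":0,"az":0},{"dx":-0.025,"dy":-0.031,"dz":0,"ax":0,"ay":0,"az":0},{"dx":-0.025,"dy":-0.031,"dz":0,"ax":0,"ay":0,"az":0}], "claw": 0.5}}

```text
time_s: 22.38
ee_pos: [0.5903, -0.0331, 0.1976]
eef_rot: [3.138, 0.005, 2.801]
force: [-0.2, 0.2, -0.5]
grip_width: 0.0593
```

Request:
{"fn": "play_rows", "kwargs": {"commands": [{"dx":-0.025,"dy":-0.031,"dz":0,"ax":0,"ay":0,"az":0},{"dx":-0.025,"dy":-0.031,"dz":0,"ax":0,"ay":0,"az":0},{"dx":-0.025,"dy":-0.031,"dz":0,"ax":0,"ay":0,"az":0},{"dx":-0.012,"dy":-0.014,"dz":0,"ax":0,"ay":0,"az":0},{"dx":0,"dy":0,"dz":0,"ax":0,"ay":0,"az":1.8}]}}

```text
time_s: 22.8
ee_pos: [0.6376, -0.177, 0.1967]
eef_rot: [3.138, 0.005, 2.763]
force: [-1.1, 0.0, -0.7]
grip_width: 0.0471
```

```bash
python3 go.py 653.7 -221.7 22 158; python3 - <<'E'
from h import *
im=viewer.camera("scene");cv2.imwrite("pics/s4full.png",im[:,:,::-1])
for z in(.097,.102,.107):print(rect("scene",im,(456,270),z))
c=cv2.resize(im[180:340,370:560],None,fx=4,fy=3.7,interpolation=cv2.INTER_CUBIC);cv2.imwrite("pics/s4.png",c[:,:,::-1])
E
```

```text
shift [-30.5 -36.3 174.7] after turn [-31.6 -35.5 174.7] turn [0.21 0.3  0.33] rows 4.4 t 22.8 F [-1.1  0.  -0.7] w 0.0471
[457.4 352.7  86.7  63.2 -20.2]
[460.3 353.6  86.3  62.8 -20.2]
[463.2 354.4  85.8  62.5 -20.2]
```

View pics/s4full.png

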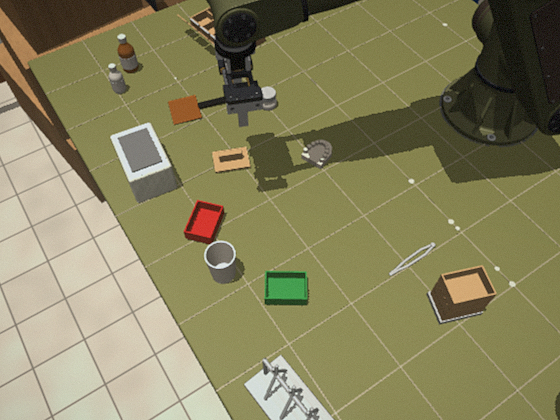

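The open tray is seated square on the stack at (465,290), with its rim at (460.3, 353.6). Jar, shield, model and forceps are undisturbed. Now the cover.

Request:
{"fn": "play_rows", "kwargs": {"commands": [{"dx":-0.016,"dy":-0.018,"dz":0,"ax":0.2,"ay":0.3,"az":0.3},{"dx":-0.015,"dy":-0.0175,"dz":0,"ax":0,"ay":0,"az":0},{"dx":0,"dy":0,"dz":0.035,"ax":0,"ay":0,"az":0},{"dx":0,"dy":0,"dz":0.035,"ax":0,"ay":0,"az":0},{"dx":0,"dy":0,"dz":0.015,"ax":0,"ay":0,"az":0}]}}

```text
time_s: 23.27
ee_pos: [0.6552, -0.2216, 0.1139]
eef_rot: [3.141, 0.008, 2.757]
force: [0.3, 0.1, -1.1]
grip_width: 0.0468
```

```bash
python3 go.py 653.7 -221.7 22 158
```

```text
shift [ 2.1 -0.7 91.9] after turn [ 1.4 -0.6 91.9] turn [ 0.03  0.46 -0.02] rows 2.2 t 23.2667 F [ 0.3  0.1 -1.1] w 0.0468
```

Request:
{"fn": "play_rows", "kwargs": {"commands": [{"dx":0.002,"dy":-0.0006,"dz":0.015,"ax":0,"ay":0.4,"az":0},{"dx":0,"dy":0,"dz":0.02,"ax":0,"ay":0,"az":0},{"dx":0,"dy":0,"dz":0.02,"ax":0,"ay":0,"az":0},{"dx":0,"dy":0,"dz":0.01,"ax":0,"ay":0,"az":0},{"dx":0,"dy":0,"dz":0.002,"ax":0,"ay":0,"az":0}]}}

```text
time_s: 23.68
ee_pos: [0.6517, -0.2182, 0.0406]
eef_rot: [3.141, -0.004, 2.762]
force: [0.2, 0.4, -0.5]
grip_width: 0.0472
```

```bash
python3 go.py 653.7 -221.7 22 158
```

```text
shift [-3.3 -2.6 18.6] after turn [-3.2 -2.5 18.6] turn [ 0.05 -0.26  0.24] rows 0.5 t 23.6833 F [ 0.2  0.4 -0.5] w 0.0472
```

Request:
{"fn": "play_rows", "kwargs": {"commands": [{"dx":-0.003,"dy":-0.0025,"dz":0.006,"ax":0,"ay":-0.2,"az":0.3},{"dx":0,"dy":0,"dz":0.006,"ax":0,"ay":0,"az":0},{"dx":0,"dy":0,"dz":0.004,"ax":0,"ay":0,"az":0},{"dx":0,"dy":0,"dz":0.001,"ax":0,"ay":0,"az":0},{"dx":0,"dy":0,"dz":0,"ax":0,"ay":0,"az":0}]}}

```text
time_s: 24.1
ee_pos: [0.6551, -0.2218, 0.0251]
eef_rot: [3.141, 0.003, 2.757]
force: [0.7, -0.3, -0.4]
grip_width: 0.0472
```

```bash
python3 go.py 653.7 -221.7 22 158
```

```text
shift [ 1.3 -0.5  3.1] after turn [ 1.3 -0.5  3.1] turn [ 0.05  0.16 -0.02] rows 0.1 t 24.1 F [ 0.7 -0.3 -0.4] w 0.0472
```

Request:
{"fn": "play_rows", "kwargs": {"commands": [{"dx":0.0013,"dy":0,"dz":0.0025,"ax":0,"ay":0.1,"az":0},{"dx":0,"dy":0,"dz":0.0005,"ax":0,"ay":0,"az":0},{"dx":0,"dy":0,"dz":0,"ax":0,"ay":0,"az":0},{"dx":0,"dy":0,"dz":0,"ax":0,"ay":0,"az":0},{"dx":0,"dy":0,"dz":0,"ax":0,"ay":0,"az":0}]}}

```text
time_s: 24.52
ee_pos: [0.6545, -0.2215, 0.0237]
eef_rot: [3.141, 0.004, 2.757]
force: [-0.6, -0.1, 0.4]
grip_width: 0.0471
```

Request:
{"fn": "play_rows", "kwargs": {"commands": [{"dx":0,"dy":0,"dz":0,"ax":0,"ay":0,"az":0},{"dx":0,"dy":0,"dz":0,"ax":0,"ay":0,"az":0},{"dx":0,"dy":0,"dz":0,"ax":0,"ay":0,"az":0},{"dx":0,"dy":0,"dz":0,"ax":0,"ay":0,"az":0},{"dx":0,"dy":0,"dz":0,"ax":0,"ay":0,"az":0}], "claw": 0.05}}

```text
time_s: 24.93
ee_pos: [0.6546, -0.2216, 0.0241]
eef_rot: [3.141, 0.004, 2.757]
force: [0.3, 0.5, -0.8]
grip_width: 0.0171
```

Request:
{"fn": "play_rows", "kwargs": {"commands": [{"dx":0,"dy":0,"dz":0,"ax":0,"ay":0,"az":0},{"dx":0,"dy":0,"dz":0,"ax":0,"ay":0,"az":0},{"dx":0,"dy":0,"dz":0,"ax":0,"ay":0,"az":0},{"dx":0,"dy":0,"dz":0,"ax":0,"ay":0,"az":0},{"dx":0,"dy":0,"dz":0,"ax":0,"ay":0,"az":0}]}}

```text
time_s: 25.35
ee_pos: [0.6546, -0.2216, 0.0241]
eef_rot: [3.141, 0.004, 2.757]
force: [0.3, -0.1, -0.3]
grip_width: 0.0137
```

```bash
python3 go.py 653.7 -221.7 0 158
```

```text
shift [ 0.9 -0.5 24.1] after turn [ 0.8 -0.4 24.1] turn [ 0.05  0.23 -0.02] rows 0.6 t 25.35 F [ 0.3 -0.1 -0.3] w 0.0137
```

Bar gripped at 13.7 mm. Lifting, then back to the stack.

Request:
{"fn": "play_rows", "kwargs": {"commands": [{"dx":0,"dy":0,"dz":-0.015,"ax":0,"ay":0,"az":0},{"dx":0,"dy":0,"dz":-0.035,"ax":0,"ay":0,"az":0},{"dx":0,"dy":0,"dz":-0.04,"ax":0,"ay":0,"az":0},{"dx":0,"dy":0,"dz":-0.04,"ax":0,"ay":0,"az":0},{"dx":0,"dy":0,"dz":-0.03,"ax":0,"ay":0,"az":0}]}}

```text
time_s: 25.77
ee_pos: [0.6507, -0.2202, 0.1847]
eef_rot: [3.141, -0.011, 2.757]
force: [1.1, 0.0, -0.7]
grip_width: 0.0139
```

Request:
{"fn": "play_rows", "kwargs": {"commands": [{"dx":0,"dy":0,"dz":0,"ax":0,"ay":0,"az":-1},{"dx":0,"dy":0,"dz":0,"ax":0,"ay":0,"az":0},{"dx":0,"dy":0,"dz":0,"ax":0,"ay":0,"az":0},{"dx":0,"dy":0,"dz":0,"ax":0,"ay":0,"az":0},{"dx":0,"dy":0,"dz":0,"ax":0,"ay":0,"az":0}]}}

```text
time_s: 26.18
ee_pos: [0.6519, -0.2206, 0.1947]
eef_rot: [3.141, 0.0, 2.775]
force: [-0.0, -0.0, -1.9]
grip_width: 0.0138
```

```bash
python3 go.py 460.8 353 190 159.9
```

```text
shift [384. 467.   5.] after turn [376.6 473.    4.7] turn [ 0.05  0.02 -0.91] rows 14.7 t 26.1833 F [-0.  -0.  -1.9] w 0.0138
```

Request:
{"fn": "play_rows", "kwargs": {"commands": [{"dx":0.025,"dy":0.031,"dz":0,"ax":0,"ay":0,"az":0},{"dx":0.025,"dy":0.031,"dz":0,"ax":0,"ay":0,"az":0},{"dx":0.025,"dy":0.031,"dz":0,"ax":0,"ay":0,"az":0},{"dx":0.025,"dy":0.031,"dz":0,"ax":0,"ay":0,"az":0},{"dx":0.025,"dy":0.031,"dz":0,"ax":0,"ay":0,"az":0}]}}

```text
time_s: 26.6
ee_pos: [0.5866, -0.0311, 0.1856]
eef_rot: [-3.14, -0.012, 2.764]
force: [1.2, 1.0, -0.3]
grip_width: 0.0139
```

Request:
{"fn": "play_rows", "kwargs": {"commands": [{"dx":0.025,"dy":0.031,"dz":0,"ax":0,"ay":0,"az":0},{"dx":0.025,"dy":0.031,"dz":0,"ax":0,"ay":0,"az":0},{"dx":0.025,"dy":0.031,"dz":0,"ax":0,"ay":0,"az":0},{"dx":0.025,"dy":0.031,"dz":0,"ax":0,"ay":0,"az":0},{"dx":0.025,"dy":0.031,"dz":0,"ax":0,"ay":0,"az":0}]}}

```text
time_s: 27.02
ee_pos: [0.5206, 0.1665, 0.1812]
eef_rot: [-3.135, -0.022, 2.762]
force: [1.3, 0.1, -1.0]
grip_width: 0.0135
```

Request:
{"fn": "play_rows", "kwargs": {"commands": [{"dx":0.025,"dy":0.031,"dz":0,"ax":0,"ay":0,"az":0},{"dx":0.025,"dy":0.031,"dz":0,"ax":0,"ay":0,"az":0},{"dx":0.025,"dy":0.031,"dz":0,"ax":0,"ay":0,"az":0},{"dx":0.02,"dy":0.025,"dz":0,"ax":0,"ay":0,"az":0},{"dx":0,"dy":0,"dz":0,"ax":0,"ay":0,"az":0}]}}

```text
time_s: 27.43
ee_pos: [0.4678, 0.3223, 0.177]
eef_rot: [-3.128, -0.029, 2.765]
force: [-0.5, 0.3, -0.6]
grip_width: 0.0137
```

```bash
python3 go.py 460.8 353 121 159.9
```

```text
shift [16.1 26.7 56.1] after turn [17.1 26.4 56. ] turn [-0.73 -1.68 -1.46] rows 1.6 t 27.4333 F [-0.5  0.3 -0.6] w 0.0137
```

Request:
{"fn": "play_rows", "kwargs": {"commands": [{"dx":0.0165,"dy":0.0265,"dz":0,"ax":-0.75,"ay":-1.7,"az":-1.5},{"dx":0,"dy":0,"dz":0,"ax":0,"ay":0,"az":0},{"dx":0,"dy":0,"dz":0.008,"ax":0,"ay":0,"az":0},{"dx":0,"dy":0,"dz":0.01,"ax":0,"ay":0,"az":0},{"dx":0,"dy":0,"dz":0.005,"ax":0,"ay":0,"az":0}]}}

```text
time_s: 27.85
ee_pos: [0.4599, 0.354, 0.148]
eef_rot: [-3.136, -0.003, 2.795]
force: [0.2, -0.5, -1.2]
grip_width: 0.0137
```

```bash
python3 go.py 460.8 353 121 159.9
```

```text
shift [-1.2 -0.5 27. ] after turn [-1.2 -0.6 27. ] turn [-0.3  -0.15  0.23] rows 0.7 t 27.85 F [ 0.2 -0.5 -1.2] w 0.0137
```

Request:
{"fn": "play_rows", "kwargs": {"commands": [{"dx":-0.001,"dy":-0.0005,"dz":0.003,"ax":-0.3,"ay":-0.15,"az":0.2},{"dx":0,"dy":0,"dz":0.005,"ax":0,"ay":0,"az":0},{"dx":0,"dy":0,"dz":0.004,"ax":0,"ay":0,"az":0},{"dx":0,"dy":0,"dz":0.001,"ax":0,"ay":0,"az":0},{"dx":0,"dy":0,"dz":0,"ax":0,"ay":0,"az":0}]}}

```text
time_s: 28.27
ee_pos: [0.4612, 0.3495, 0.1304]
eef_rot: [-3.138, -0.003, 2.786]
force: [-0.2, -0.3, -0.5]
grip_width: 0.0134
```

```bash
python3 go.py 460.8 353 121 159.9; python3 - <<'E'
from h import *
im=viewer.camera("scene");c=cv2.resize(im[180:340,370:560],None,fx=4,fy=3.7,interpolation=cv2.INTER_CUBIC);cv2.imwrite("pics/s5.png",c[:,:,::-1])
E
```

```text
shift [1.6 3.2 9.4] after turn [1.6 3.2 9.4] turn [-0.21 -0.17 -0.27] rows 0.2 t 28.2667 F [-0.2 -0.3 -0.5] w 0.0134
```

View pics/s5.png

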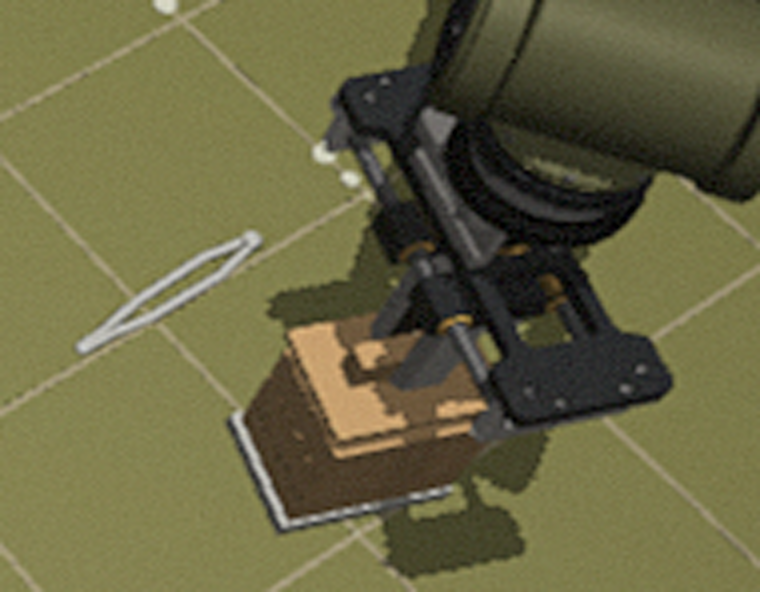

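The cover hovers parallel just above the rim, offset about 3 mm. Correcting that first, then lowering.

Request:
{"fn": "play_rows", "kwargs": {"commands": [{"dx":0.0017,"dy":0.0033,"dz":0,"ax":-0.2,"ay":-0.2,"az":-0.3},{"dx":0,"dy":0,"dz":0,"ax":0,"ay":0,"az":0},{"dx":0,"dy":0,"dz":0.002,"ax":0,"ay":0,"az":0},{"dx":0,"dy":0,"dz":0.002,"ax":0,"ay":0,"az":0},{"dx":0,"dy":0,"dz":0.002,"ax":0,"ay":0,"az":0}]}}

```text
time_s: 28.73
ee_pos: [0.4614, 0.3542, 0.1257]
eef_rot: [3.139, 0.003, 2.792]
force: [-0.5, -0.2, -0.8]
grip_width: 0.0136
```

```bash
python3 go.py 460.8 353 121 159.9
```

```text
shift [ 0.1 -1.3  4.7] after turn [ 0.1 -1.3  4.7] turn [0.16 0.16 0.08] rows 0.1 t 28.7333 F [-0.5 -0.2 -0.8] w 0.0136
```

Request:
{"fn": "play_rows", "kwargs": {"commands": [{"dx":0,"dy":-0.0012,"dz":0.002,"ax":0.1,"ay":0.1,"az":0},{"dx":0,"dy":0,"dz":0.002,"ax":0,"ay":0,"az":0},{"dx":0,"dy":0,"dz":0.0015,"ax":0,"ay":0,"az":0},{"dx":0,"dy":0,"dz":0.0015,"ax":0,"ay":0,"az":0},{"dx":0,"dy":0,"dz":0.001,"ax":0,"ay":0,"az":0}]}}

```text
time_s: 29.15
ee_pos: [0.4614, 0.3534, 0.121]
eef_rot: [3.138, 0.003, 2.793]
force: [-2.3, -1.7, 5.8]
grip_width: 0.0139
```

```bash
python3 go.py 460.8 353 121 159.9
```

```text
shift [ 0.5 -0.6  0. ] after turn [ 0.5 -0.6  0. ] turn [0.19 0.16 0.1 ] rows 0.0 t 29.15 F [-2.3 -1.7  5.8] w 0.0139
```

Contact at exactly 121.0 mm, as predicted. Releasing and withdrawing.

Request:
{"fn": "play_rows", "kwargs": {"commands": [{"dx":0,"dy":0,"dz":0,"ax":0,"ay":0,"az":0},{"dx":0,"dy":0,"dz":0,"ax":0,"ay":0,"az":0},{"dx":0,"dy":0,"dz":0,"ax":0,"ay":0,"az":0},{"dx":0,"dy":0,"dz":0,"ax":0,"ay":0,"az":0},{"dx":0,"dy":0,"dz":0,"ax":0,"ay":0,"az":0}], "claw": 0.4}}

```text
time_s: 29.57
ee_pos: [0.4616, 0.3534, 0.121]
eef_rot: [3.138, 0.003, 2.792]
force: [0.1, -0.6, -0.3]
grip_width: 0.0376
```

Request:
{"fn": "play_rows", "kwargs": {"commands": [{"dx":0,"dy":0,"dz":0,"ax":0,"ay":0,"az":0},{"dx":0,"dy":0,"dz":-0.02,"ax":0,"ay":0,"az":0},{"dx":0,"dy":0,"dz":-0.03,"ax":0,"ay":0,"az":0},{"dx":0,"dy":0,"dz":-0.03,"ax":0,"ay":0,"az":0},{"dx":0,"dy":0,"dz":-0.02,"ax":0,"ay":0,"az":0}]}}

```text
time_s: 29.98
ee_pos: [0.4593, 0.3518, 0.2186]
eef_rot: [-3.136, -0.004, 2.792]
force: [0.3, -0.3, 0.2]
grip_width: 0.0377
```

Request:
{"fn": "play_rows", "kwargs": {"commands": [{"dx":-0.025,"dy":-0.03,"dz":0,"ax":0,"ay":0,"az":0},{"dx":-0.025,"dy":-0.03,"dz":0,"ax":0,"ay":0,"az":0},{"dx":-0.025,"dy":-0.03,"dz":0,"ax":0,"ay":0,"az":0},{"dx":-0.025,"dy":-0.03,"dz":0,"ax":0,"ay":0,"az":0},{"dx":-0.025,"dy":-0.03,"dz":0,"ax":0,"ay":0,"az":0}]}}

```text
time_s: 30.4
ee_pos: [0.5268, 0.1687, 0.2246]
eef_rot: [3.139, 0.002, 2.803]
force: [1.3, 0.2, -0.7]
grip_width: 0.0376
```

Request:
{"fn": "play_rows", "kwargs": {"commands": [{"dx":-0.025,"dy":-0.03,"dz":0,"ax":0,"ay":0,"az":0},{"dx":-0.015,"dy":-0.02,"dz":0,"ax":0,"ay":0,"az":0},{"dx":0,"dy":0,"dz":0,"ax":0,"ay":0,"az":0},{"dx":0,"dy":0,"dz":0,"ax":0,"ay":0,"az":0},{"dx":0,"dy":0,"dz":0,"ax":0,"ay":0,"az":0}]}}

```text
time_s: 30.82
ee_pos: [0.5501, 0.0985, 0.2243]
eef_rot: [3.14, 0.003, 2.795]
force: [-0.5, -0.2, -0.1]
grip_width: 0.0373
```

```bash
python3 - <<'E'
from h import *
im=viewer.camera("scene");cv2.imwrite("pics/s6full.png",im[:,:,::-1])
for z in(.103,.108,.113):print(rect("scene",im,(448,265),z))
c=cv2.resize(im[180:340,370:560],None,fx=4,fy=3.7,interpolation=cv2.INTER_CUBIC);cv2.imwrite("pics/s6.png",c[:,:,::-1])
t=viewer.camera("top");cv2.imwrite("pics/t6full.png",t[:,:,::-1])
t0=cv2.imread("pics/top0.png")[:,:,::-1]
f=lambda i:i[:,:,2].astype(int)
for n,(u,v) in {"forceps":(171,276),"jar":(387,265),"model":(303,271),"shield":(416,200)}.items():
    s=np.s_[v-32:v+32,u-25:u+25]; print(n,np.abs(t[s].astype(int)-t0[s]).mean().round(1))
print(ctrl.get_obs()["ee_pos"],ctrl.get_obs()["time_s"])
E
```

```text
[458.3 353.   87.2  62.5 -20. ]
[461.2 353.9  86.7  62.2 -20. ]
[464.1 354.8  86.2  61.8 -20. ]
forceps 30.7
jar 7.5
model 7.7
shield 7.2
[0.5499331  0.09929533 0.22442752] 30.9167
```

View pics/s6.png

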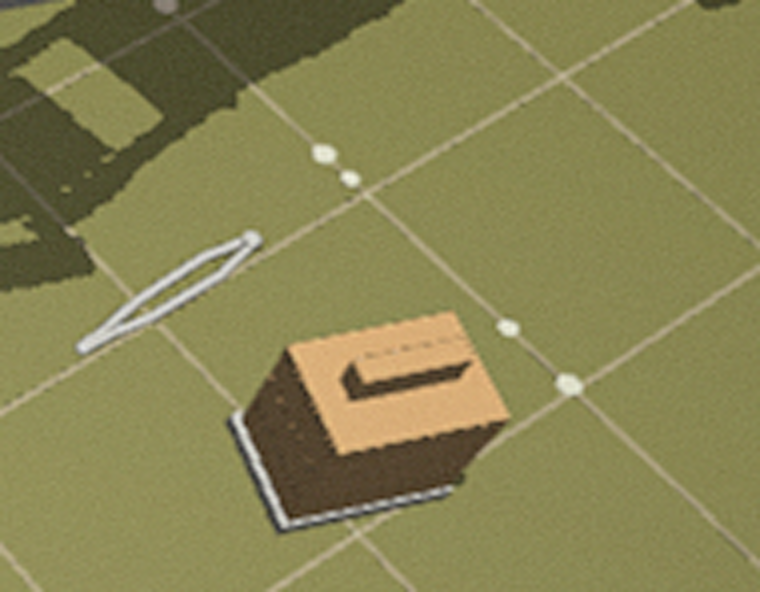

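View pics/t6full.png

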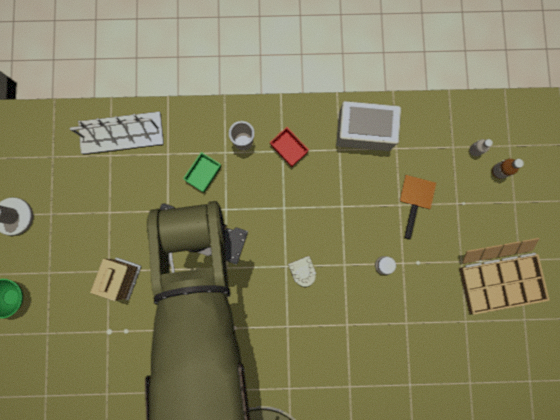

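The cover lies flush on the stack at scene crop (400,390), with no gaps. The top view shows shield, jar and model unmoved. The arm hides the forceps there, but they are unchanged in the scene view. Handing in.

```bash
python3 -c "
from station import workorder;print(workorder.hand_in())"
```

```text
the job is handed in; nothing more can be done
None
```

The stack is built in the carrier in the order asked: six-compartment tray, two-compartment tray, undivided tan tray, then the cover. I handed it in at about 31 s, with the gripper open and clear of everything.

- **Seating:** After each placing, the piece's outline matched its known size at the fully seated height (42, 72, 102 and 108 mm). All were within about 2.5 mm of the carrier centre and 0.3° of its angle. The last three also made contact within 1 mm of the predicted height. The six-compartment tray made contact about 2 mm lower than predicted, but it measured right afterwards. The last picture shows the stack flush, with no gaps.
- **Forces:** The highest force I read was about 36 N, briefly, when pressing the six-compartment tray home.
- **Bystanders:** The shield, jar and plaster model are unmoved in the top view, and I did not touch the green and red look-alikes.
- **One check was inconclusive:** the automatic top-view comparison flagged the forceps because the arm was covering them. They look unchanged in the scene view.

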